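Stow the square tumbler upside down under the chart lamp

ROBOT

A 6-joint arm with a two-finger parallel gripper is mounted at the origin on the work surface. World frame = base frame: x ahead of the robot, y to its left, z up, the work surface at z = 0. Lengths are in mm, angles in rad, forces in N, time in s.
With the tool pointing down it reaches from about 300 to 775 mm from the base axis. Payload 14.6 kg.
Tool frame: the origin (TCP) lies between the finger pads; the fingertips stand 8 mm ahead of it and the grasp point (between the pads) lies 11 mm behind it; y points along the fingers, x is the direction in which the jaws open and shut, and the axes are right-handed (so a half turn about y gives the same grasp; the last joint's range is limited). The gripper opens to 94 mm and grips with 3 to 60 N. Pads are 16 mm wide; open, the fingers measure 119 mm over their backs; the gripper's body (75 mm by 177 mm) begins 78 mm behind the grasp point.
Start: joints at [-1.299, 0.3, 1.521, -0, 1.321, -0.067], TCP at [182.788, -518.727, 213.446] pointing down, gripper open.
Joint ranges: [-3.03, 3.03], [-0.79, 2.21], [0.23, 2.52], [-1.04, 4.18], [0, 3.07], [-2.55, 2.55]. Speed limits (rad/s): [2.22, 2.22, 2.57, 3.14, 3.14, 3.14].

INTERFACE

Orientations are given as [roll, pitch, yaw] about the fixed x, y, z axes, in that order (R = Rz(yaw) Ry(pitch) Rx(roll)).
In Python, from cell import read_state, imaging, order gives the robot as it stands. The module is installed in compiled form; this text tells all that it offers.
- The arm moves only by the shell command python3 -m handwheel 'ROWS' [FORCE]. ROWS is JSON, a list that holds one entry, the list of rows, each a list of 7 numbers: the shift along the tool's x, y, z in mm, then the turn, a rotation vector about the tool's x, y, z in degrees, then the opening, from -1 (shut) to 1 (fully open), so that 0 is half open. A call has 1 to 5 rows; each row is the pose to reach, as a shift and turn from the pose measured when the call began, along the tool's axes at that moment; what a row does not reach only later rows make up. A row lasts 1/12 s, in which the tool goes at most 41.7 mm and 7.16 degrees, less where a joint would pass 70% of its speed; a pose out of reach is approached as far as the arm can. A call with a gripper value outside its range is refused whole. The fingers move at their own pace and stop on an object; FORCE is the grip in N (left out, the last holds). Time passes only in rows, so rows that repeat a pose let the fingers close. It gives the time, the measured TCP pose, the force and the opening at its end, in the units of the state.
- read_state(): the state, without advancing time (a new reading comes with each control period).
- imaging.camera(name): name is "scene" or "top" or "wrist"; returns (picture, depth): 384x512x3 uint8, red, green, blue; 384x512 float32, mm along the optical axis (not along the pixel's ray), 0 where there is no reading.
- imaging.get_calibration(name): a dict with "mtx" (3x3 intrinsics, pixels), "world_from_camera" (4x4, takes a point from camera to world coordinates); the wrist camera has in their place "hand_eye" (4x4, takes a point from camera to tool coordinates, whose origin is the TCP and whose axes are the tool frame's). Camera axes: x right, y down, z forward; pixel columns grow to the right and rows downward; lengths in mm; the calibration is good to about 2 mm. The wrist camera is an equidistant fisheye: a pixel r from the principal point sees the ray r / f radians off the axis. A picture is of the moment at which its call begins: read the wrist's pose just before it. get_calibration takes no time and is no camera call.
- order.sign_off(): hands the job in, once; it reports no verdict.
The state is a dict: "clock": time; "joints": joint angles; "qd": joint speeds; "effort": joint torques, N m; "eef_pos": TCP position; "eef_rot": TCP orientation; "wrist_force": force on the tool from outside, world axes, zero at the start; "moment": the same for the moment, N m; "finger_gap": finger opening in mm.
Only numpy, scipy, OpenCV 4.12 (cv2) and the standard library are available. Lean on these libraries where they do the work, as an engineer would, in place of code of your own. Each camera call takes 0.05 s, during which the arm holds its last target.

TASK

We are about to cast off: turn the square steel tumbler that stands on the open chart table upside down and stow it mouth down, fully home, in the empty pocket of the stowage tray beside its twin. Set it down on the tray floor before letting go instead of dropping it, do not strike the tray or the low lamp bar above it, and leave the twin and the other things on the table where they are.

Things in the scene. Friction and masses are not known exactly. Their poses are not given: they have to be found in the camera images.
- tumbler: loose square brushed-steel tumbler to be stowed, upright on the open table: 50 x 50 mm outside all the way up, 86 mm tall, walls and bottom 3 mm, open at the top, 110 to 220 g. Origin: centre of the underside of its closed bottom; z runs from bottom to open mouth (up at the start); x, y are normal to its flat faces. It lies stably on a flat face. The table is free for 50 mm or more around its sides
- tumbler_mouth (a point): centre of the tumbler's open mouth, in the plane of its rim, 86 mm from its bottom, axes as the tumbler's
- tray: fixed wooden stowage tray: a board 130 (its x) x 360 (its y) x 12 mm on the table. Origin: centre of the board's underside; x across it, away from the robot, y along it, z up. Two equal square pockets lie on it at x = 0, y = -80 and +80 mm; which of them is empty changes. A low lamp bar runs above it; only the side towards the robot (-x) is open
- lamp_bar (a point): centre of the underside of the aluminium lamp bar, 163.5 mm above the table, 20 mm to +x of the tray's middle. The bar runs along the tray's y for 360 mm, is 34 mm wide and 20 mm high, on posts 16 x 12 mm at 172 mm either side. It covers the far half of both pockets: a gripper cannot come straight down there but must lean back towards the robot
- pocket: the empty pocket to be filled: a square frame of four wooden strips 6 mm thick and 16 mm high, 56 x 56 mm inside, fixed on the tray. Origin at the centre of the pocket's floor (the board's top, 12 mm above the table), x, y normal to the strips and parallel to the tray's, z up
- pocket_full: the other, equal pocket, in which the twin stands; origin likewise
- twin: an equal square steel tumbler that already stands upside down in the other pocket; origin at the centre of its rim (underneath), z up. Leave it alone
- loupe: chrome-plated magnifying loupe lying flat, lens ring 64 mm across and 16 mm thick, handle 85 mm long and 14 mm thick towards its -x; origin under the lens centre. Leave alone
- stopper: green glass bottle stopper, 48 mm across, 68 mm tall; origin under its centre. Leave alone
- phone_stand: black silicone phone stand, 90 x 75 mm, about 92 mm tall; origin under its centre. Leave alone
- pencil_case: flat grey aluminium pencil case, 65 (x) x 190 (y) x 22 mm; origin under its centre. Leave alone
Things that resemble listed ones, but are neither listed nor needed, are in the scene too. Leave any blue, orange or red look-alike of the tumbler alone.

How it is judged:
By the outcome, as a careful person would: the job done as asked, in the order asked, and still so for the second after the job is handed in, with the robot touching nothing.
It also fails if it takes over 70 s, if anything falls off the work surface, if the arm or the gripper's body presses on something with over 40 N, if the wrist force passes 120 N, or if a joint passes its speed limit or range.

## Working session

There is one attempt and no reset: what is moved stays moved. The work goes in short steps, Python scripts to look and compute and a shell command to move; the robot and the scene stay as the last step left them, time stands still between calls to the robot, and variables do not carry over. Pictures are saved under pics/ and viewed, and the job is handed in when it is done.

```bash
mkdir -p pics; cat > h.py <<'E'
import numpy as np, cv2
from cell import read_state, imaging, order
from scipy.spatial.transform import Rotation as R
def snap(n,tag):
    p,d=imaging.camera(n); cv2.imwrite(f'pics/{tag}.png',p[:,:,::-1]); np.save(f'pics/{tag}.npy',d); return p,d
E
python3 - <<'E'
from h import *
print(read_state())
for n in('scene','top'):
    snap(n,n+'0'); print({k:np.round(v,3).tolist() for k,v in imaging.get_calibration(n).items() if k!='name'})
c=imaging.get_calibration('wrist');print(c)
E
```

```text
{'clock': 0.0, 'joints': array([-1.29859322e+00,  3.00490299e-01,  1.52161253e+00, -2.14186728e-05,
        1.32070624e+00, -6.66036050e-02]), 'qd': array([-0.00087298, -0.00046567, -0.0011282 , -0.000161  ,  0.00146819,
       -0.0023811 ]), 'effort': array([-5.07048389e-04, -5.31803906e+01, -3.52735770e+01,  7.08722044e-02,
        2.44771270e-02, -2.37865919e-05]), 'eef_pos': array([ 182.71674529, -518.4772968 ,  212.86249398]), 'eef_rot': array([-1.57073607e+00,  1.21510035e-03, -1.23198427e+00]), 'wrist_force': array([ 0.885414  ,  1.00161858, -0.06713552]), 'moment': array([-0.00410037, -0.0045528 , -0.05217222]), 'finger_gap': 94.02917151008378}
{'mtx': [[366.81, 0.0, 247.714], [0.0, 366.81, 186.466], [0.0, 0.0, 1.0]], 'world_from_camera': [[0.375, 0.648, -0.663, 1069.758], [0.927, -0.257, 0.273, -307.617], [0.006, -0.717, -0.697, 721.985], [0.0, 0.0, 0.0, 1.0]]}
{'mtx': [[380.474, 0.0, 262.998], [0.0, 380.474, 189.626], [0.0, 0.0, 1.0]], 'world_from_camera': [[-0.016, -0.992, 0.126, 400.817], [-1.0, 0.016, -0.002, -58.934], [0.0, -0.126, -0.992, 1058.319], [0.0, 0.0, 0.0, 1.0]]}
{'mtx': array([[297.31863964,   0.        , 256.96012707],
       [  0.        , 297.31863964, 192.88147772],
       [  0.        ,   0.        ,   1.        ]]), 'hand_eye': array([[ 9.99999576e-01,  9.10870308e-04,  1.31698083e-04,
         1.50978587e+00],
       [ 7.84745988e-05, -2.26965034e-01,  9.73902904e-01,
        -1.72094635e+02],
       [ 9.16990098e-04, -9.73902482e-01, -2.26965010e-01,
         6.53119322e+01],
       [ 0.00000000e+00,  0.00000000e+00,  0.00000000e+00,
         1.00000000e+00]])}
```

View pics/scene0.png

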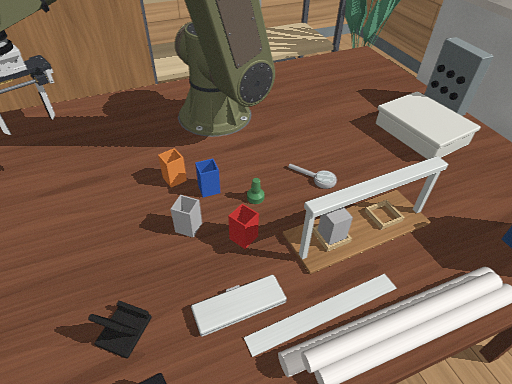

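View pics/top0.png

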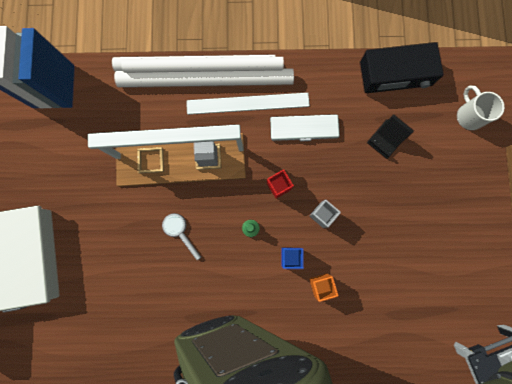

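Scene view: candidates for the tumbler are orange (172,167), blue (208,178), red (243,226) and bare steel (186,216). In the top view these are (324,288), (292,258), (280,182) and (325,213). Only the grey one is uncoloured brushed steel standing open on the table; the twin is at scene (335,224), top (205,153). The empty pocket is at scene (383,214), top (149,160). I'll confirm this in enlarged crops.

```bash
python3 - <<'E'
import cv2,numpy as np
t=cv2.imread('pics/top0.png');s=cv2.imread('pics/scene0.png')
f=lambda a,k:cv2.resize(a,None,fx=k,fy=k,interpolation=cv2.INTER_CUBIC)
cv2.imwrite('pics/c1.png',np.hstack([f(t[180:250,285:365],5),f(s[180:250,150:230],5)]))
cv2.imwrite('pics/c2.png',f(t[115:195,80:260],4.4))
cv2.imwrite('pics/c3.png',f(s[150:275,280:460],4.4))
E
```

```text
(no output)
```

View pics/c1.png

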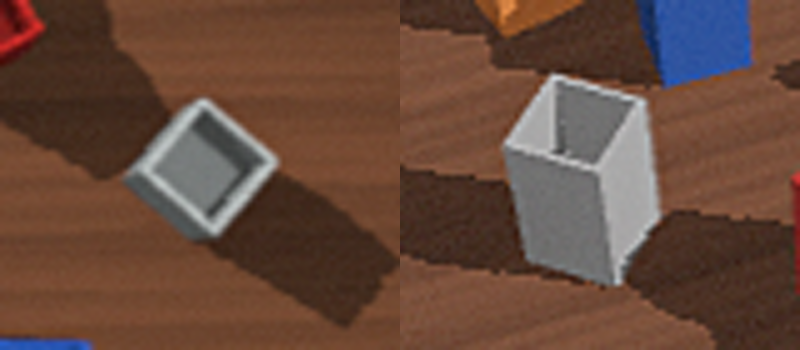

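View pics/c2.png

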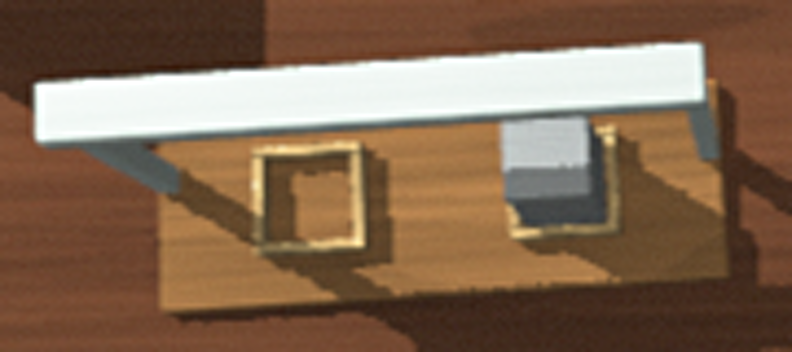

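View pics/c3.png

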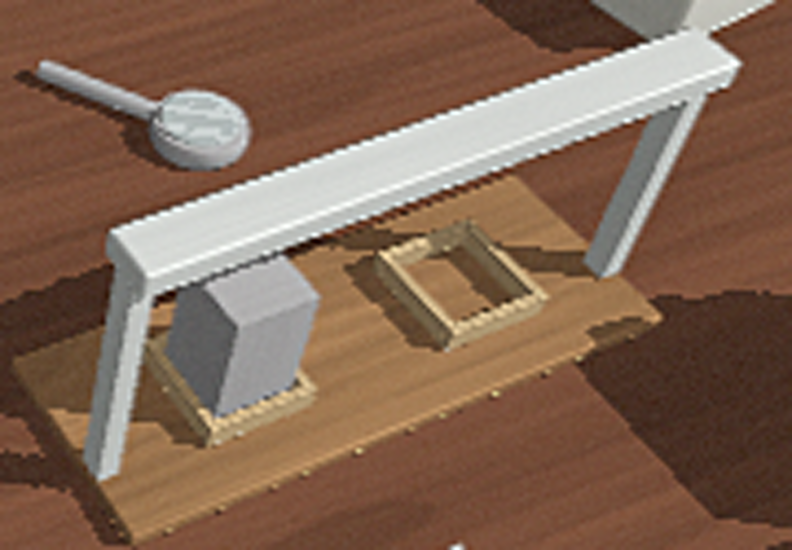

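```bash
cat >> h.py <<'E'
def ray(n,uv):
    c=imaging.get_calibration(n);K=np.array(c['mtx']);T=np.array(c['world_from_camera'])
    d=T[:3,:3]@np.linalg.solve(K,[uv[0],uv[1],1.]);return T[:3,3],d
def tri(a,b):
    p,d=ray('top',a);q,e=ray('scene',b)
    A=np.c_[d,-e];s=np.linalg.lstsq(A,q-p,rcond=None)[0];x=p+s[0]*d;y=q+s[1]*e
    return (x+y)/2,np.linalg.norm(x-y)
def cloud(n,D):
    c=imaging.get_calibration(n);K=np.array(c['mtx']);T=np.array(c['world_from_camera'])
    v,u=np.indices(D.shape);P=np.stack([(u-K[0,2])/K[0,0]*D,(v-K[1,2])/K[1,1]*D,D],-1)
    return P@T[:3,:3].T+T[:3,3]
E
python3 - <<'E'
from h import *
np.set_printoptions(precision=1,suppress=True)
# order matched: top-img dir -> world. world x up in image, y left
tops=[(325.4,199.8),(340.4,212),(326.4,225.6),(312,214)]
sc=[(190,213.6),(171,209.4),(181,195.4),(199.6,200)]
print('rim')
for a,b in zip(tops,sc): print(*tri(a,b))
print('pocket outer top')
for a,b in zip([(137.3,148),(162.3,147.3),(163.6,170.9),(139,173)],[(404.5,216.6),(382.3,226.1),(365.2,208),(386.8,200.5)]): print(*tri(a,b))
for n in('top','scene'):
    D=np.load(f'pics/{n}0.npy');W=cloud(n,D);z=W[...,2];X=W[...,0];Y=W[...,1]
    print(n,'table',np.median(z[(D>0)&(z<8)&(z>-8)]))
    m=(D>0)&(np.hypot(X-365,Y+210)<70)&(z>80)&(z<95)
    for lab,(cx,cy,r,z0,z1) in dict(tum=(325,-225,60,78,96),twin=(490,100,90,88,110)).items():
        m=(D>0)&(np.hypot(X-cx,Y-cy)<r)&(z>z0)&(z<z1);P=W[m]
        if len(P)>5:
            print(lab,m.sum(),P.mean(0),cv2.minAreaRect(P[:,:2].astype(np.float32)),np.median(P[:,2]))
E
```

```text
rim
[ 496.5 -218.4   83.7] 5.79963992192976
[ 464.6 -256.    81. ] 6.147326205436153
[ 429.9 -220.7   81.5] 2.0573934864729404
[ 460.5 -183.9   80.9] 4.171208131006914
pocket outer top
[655.1 287.5  26.9] 4.925187730428558
[657.1 219.6  22.4] 5.382310511013446
[590.6 215.3  22.4] 6.384421819717461
[587.  285.2  19.6] 8.80628634667396
top table 0.4085201645500547
tum 65 [ 291.  -213.2   85.6] ((279.7293395996094, -209.12478637695312), (38.12856674194336, 49.70266342163086), 14.131082534790039) 85.87965822976878
scene table -0.9127482409264758
tum 74 [ 294.9 -209.2   82.8] ((283.82830810546875, -208.36477661132812), (37.38387680053711, 49.7204704284668), 13.121403694152832) 83.08255392889481
```

```bash
python3 - <<'E'
from h import *
np.set_printoptions(precision=1,suppress=True)
for n in('top','scene'):
    D=np.load(f'pics/{n}0.npy');W=cloud(n,D);z=W[...,2];X=W[...,0];Y=W[...,1]
    for lab,(cx,cy,r,z0,z1) in dict(tum=(463,-220,60,76,96),pock=(622,252,62,22,35),board=(620,170,200,8,16),twin=(620,100,70,85,105),bar=(640,170,220,175,192),loupe=(480,200,90,8,25),stop=(450,-40,60,8,80),red=(540,-100,60,76,96)).items():
        m=(D>0)&(np.hypot(X-cx,Y-cy)<r)&(z>z0)&(z<z1);P=W[m]
        if len(P)>5:
            P=P[np.abs(P[:,2]-np.median(P[:,2]))<8]
            (c,s,a)=cv2.minAreaRect(P[:,:2].astype(np.float32))
            print(n,lab,len(P),np.array(c),np.array(s),round(a,1),'z',np.percentile(P[:,2],[5,50,95]))
E
```

```text
top tum 115 [ 462.5 -221. ] [50.3 50.6] 48.3 z [79.4 86.1 89. ]
top pock 239 [620.6 251.3] [68.8 69.2] 1.8 z [23.1 27.  30.5]
top board 3907 [550.4 164. ] [258.5 363.7] 5.7 z [ 9.  12.  14.9]
top twin 363 [627.2  92.1] [47.3 50.3] 2.6 z [ 94.   97.9 100.5]
top bar 2188 [645.1 172.2] [ 36.  358.2] 2.8 z [179.6 182.7 185.3]
top loupe 544 [484.1 197. ] [170.8  78.4] 4.1 z [10.2 16.3 20.6]
top stop 160 [429.6 -24.2] [46.2 43.6] 0.4 z [16.8 20.9 25. ]
top red 108 [ 543.8 -103.3] [50.1 50.1] 29.0 z [79.3 85.9 88.6]
scene tum 213 [ 464.9 -220.6] [52.  52.8] 47.1 z [76.9 82.6 86. ]
scene pock 258 [624.  251.3] [69.9 69.1] 3.2 z [22.9 26.6 29.2]
scene board 4106 [558. 169.] [272.  361.8] 2.8 z [ 9.1 11.3 14. ]
scene twin 331 [636.6  92.9] [41.4 52. ] 3.3 z [91.  96.9 98.8]
scene bar 2063 [648.4 172.4] [ 35.7 359. ] 2.7 z [177.3 182.  183.7]
scene loupe 357 [484.1 194.1] [172.9  63.1] 11.0 z [ 9.3 15.9 19.1]
scene stop 138 [436.  -24.6] [43.8 38.8] 68.9 z [16.8 21.1 27.8]
scene red 224 [ 547.  -102.7] [50.9 52.2] 28.5 z [76.7 82.9 86.3]
```

```bash
cat >> h.py <<'E'
def Rt(th,phi):
    th,phi=np.radians([th,phi]);h=np.array([np.cos(th),np.sin(th),0]);u=np.array([0,0,1.])
    y=np.sin(phi)*h-np.cos(phi)*u; z=-(np.cos(phi)*h+np.sin(phi)*u); return np.c_[np.cross(y,z),y,z]
def plan(G,th,phi,back=0,verb=True):
    """grasp point G (world), heading th, swing phi, retreat back mm along the tool"""
    s=read_state();R0=R.from_euler('xyz',s['eef_rot']).as_matrix();R1=Rt(th,phi)
    T=np.array(G,float)+(11-back)*R1[:,1]
    d=R0.T@(T-s['eef_pos']);r=np.degrees(R.from_matrix(R0.T@R1).as_rotvec())
    print('row',np.round(d,1).tolist(),np.round(r,1).tolist(),'|d|',round(np.linalg.norm(d)),'ang',round(np.linalg.norm(r),1))
def st():
    s=read_state();R0=R.from_euler('xyz',s['eef_rot']).as_matrix();g=s['eef_pos']-11*R0[:,1]
    print('t',round(s['clock'],2),'grasp',np.round(g,1),'approach',np.round(R0[:,1],3),'jaw',np.round(R0[:,0],3),'q',np.round(s['joints'],2),'F',np.round(s['wrist_force'],1),'gap',round(s['finger_gap'],1))
E
python3 - <<'E'
from h import *
st()
plan([440,-300,260],-42.5,0)
plan([440,-300,260],-42.5,-20)
E
```

```text
t 0.1 grasp [ 182.7 -518.5  223.9] approach [-0.     0.001 -1.   ] jaw [ 0.332 -0.943 -0.001] q [-1.3   0.3   1.52  0.    1.32 -0.07] F [-0.4 -0.1  0.5] gap 93.6
row [-120.6, -35.9, 315.3] [-0.1, -118.1, -0.0] |d| 339 ang 118.1
row [-123.9, -36.6, 313.5] [12.3, -116.7, 20.5] |d| 339 ang 119.1
```

```bash
for i in 1; do python3 -m handwheel '[[[-40,-12,80,0,-35,0,1],[-40,-12,80,0,-35,0,1],[-40,-12,80,0,-35,0,1],[-40,-12,80,0,-35,0,1],[-40,-12,80,0,-35,0,1]]]' 20; done
python3 -c "
from h import *
st();plan([440,-300,260],-42.5,0);plan([463.5,-220.8,50],-42.5,-45,110)"
```

```text
clock: 0.52
eef_pos: [245.5, -453.6, 225.0]
eef_rot: [-1.57, 0.001, -0.613]
wrist_force: [0.3, -0.3, 0.7]
finger_gap: 94.1
t 0.52 grasp [ 245.5 -453.6  236. ] approach [-0.     0.001 -1.   ] jaw [ 0.818 -0.575 -0.001] q [-1.15  0.21  1.6   0.    1.33 -0.53] F [ 0.3 -0.3  0.7] gap 94.1
row [70.6, -23.9, 237.5] [-0.1, -82.6, -0.0] |d| 249 ang 82.6
row [113.8, 105.1, 306.7] [36.7, -78.0, 32.3] |d| 344 ang 92.1
```

```bash
python3 -m handwheel '[[[30,-10,110,0,-35,0,1],[30,-10,110,0,-35,0,1],[30,-10,110,0,-35,0,1],[30,-10,110,0,-35,0,1],[30,-10,110,0,-35,0,1]]]' 20
python3 -c "
from h import *
st();plan([440,-300,260],-42.5,0);plan([463.5,-220.8,50],-42.5,-45,150)"
```

```text
clock: 0.93
eef_pos: [334.6, -379.7, 235.0]
eef_rot: [-1.57, 0.0, 0.007]
wrist_force: [0.2, -0.6, -0.6]
finger_gap: 94.0
t 0.93 grasp [ 334.6 -379.7  246. ] approach [-0.     0.001 -1.   ] jaw [ 1.     0.007 -0.   ] q [-0.92  0.19  1.61  0.    1.35 -0.93] F [ 0.2 -0.6 -0.6] gap 94.0
row [106.0, -13.9, 79.0] [-0.1, -47.1, 0.0] |d| 133 ang 47.1
row [202.1, 86.8, 91.0] [42.3, -44.6, 18.5] |d| 238 ang 64.2
```

```bash
python3 - <<'E'
from h import *
s=read_state();np.save('pics/w0_pose.npy',np.r_[s['eef_pos'],s['eef_rot']]);snap('wrist','w0')
E
```

```text
(no output)
```

View pics/w0.png

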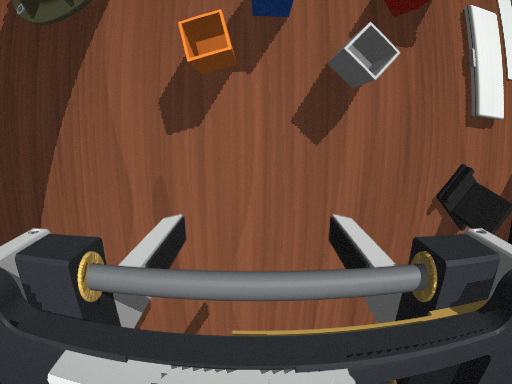

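The wrist view shows the steel tumbler at (370,52), orange at (207,40), a red edge at the top right and the phone stand at (475,198). I'll cross-check the rim position from this third view.

```bash
cat >> h.py <<'E'
def wcloud(D,pose):
    c=imaging.get_calibration('wrist');K=np.array(c['mtx']);H=np.array(c['hand_eye'])
    v,u=np.indices(D.shape);x=(u-K[0,2])/K[0,0];y=(v-K[1,2])/K[1,1];th=np.hypot(x,y)+1e-9
    t=np.tan(np.minimum(th,1.5))/th;P=np.stack([x*t*D,y*t*D,D],-1)
    P=P@H[:3,:3].T+H[:3,3];Rw=R.from_euler('xyz',pose[3:]).as_matrix();return P@Rw.T+pose[:3]
def rect(W,D,cx,cy,r,z0,z1):
    z=W[...,2];m=(D>0)&(np.hypot(W[...,0]-cx,W[...,1]-cy)<r)&(z>z0)&(z<z1);P=W[m]
    if len(P)<6: print('few');return
    c,s,a=cv2.minAreaRect(P[:,:2].astype(np.float32));print(len(P),np.round(c,1),np.round(s,1),round(a,1),'z',np.percentile(P[:,2],[5,50,95]).round(1))
E
python3 - <<'E'
from h import *
D=np.load('pics/w0.npy');W=wcloud(D,np.load('pics/w0_pose.npy'))
print(W[52,370],W[150,250],W[27,372])
rect(W,D,463,-220,60,79,95)
rect(W,D,463,-220,60,82,95)
E
```

```text
[ 482.78454609 -211.05640507   31.11650886] [ 325.12289629 -349.98171425    0.68992646] [ 465.13360483 -194.70211163   85.54863839]
635 [ 464.6 -223.5] [51.8 50.8] 48.1 z [80.1 86.1 87.8]
530 [ 464.6 -223.5] [51.8 50.8] 48.1 z [82.9 86.4 87.9]
```

```bash
python3 -m handwheel '[[[105,0,50,0,-35,0,1],[105,0,50,0,-35,0,1],[105,0,50,0,-35,0,1],[105,0,50,0,-35,0,1],[105,0,50,0,-35,0,1]]]' 20
python3 -c "
from h import *
st();plan([463.5,-220.8,50],-42.5,-45,150);plan([463.5,-220.8,80],-42.5,-45,150);plan([463.5,-220.8,50],-42.5,-20,150)"
```

```text
clock: 1.4
eef_pos: [439.3, -327.7, 234.2]
eef_rot: [-1.568, -0.0, 0.628]
wrist_force: [0.8, -0.3, -0.1]
finger_gap: 94.1
t 1.4 grasp [ 439.3 -327.7  245.2] approach [-0.001  0.002 -1.   ] jaw [0.809 0.587 0.   ] q [-0.71  0.28  1.5   0.    1.37 -1.34] F [ 0.8 -0.3 -0.1] gap 94.1
row [102.0, 85.9, -24.2] [44.7, -10.9, 4.5] |d| 135 ang 46.2
row [102.0, 55.9, -24.2] [44.7, -10.9, 4.5] |d| 119 ang 46.2
row [91.8, 53.7, 25.6] [19.8, -11.4, 2.0] |d| 109 ang 22.9
```

```bash
python3 -m handwheel '[[[80,10,-20,33,-8,3,1],[80,10,-20,33,-8,3,1],[80,10,-20,33,-8,3,1],[80,10,-20,33,-8,3,1],[80,10,-20,33,-8,3,1]]]' 20
python3 -c "
from h import *
st();plan([464,-222,50],-42.2,-45,150);plan([464,-222,50],-42.2,-45,110)"
```

```text
clock: 1.82
eef_pos: [516.1, -296.8, 223.7]
eef_rot: [-0.984, 0.011, 0.774]
wrist_force: [-1.0, -0.3, -0.2]
finger_gap: 94.0
t 1.82 grasp [ 520.4 -301.1  232.8] approach [-0.394  0.39  -0.832] jaw [ 0.715  0.699 -0.011] q [-0.62  0.77  0.9   0.1   2.05 -1.37] F [-1.  -0.3 -0.2] gap 94.0
row [21.8, 58.0, -48.5] [11.3, -3.1, 1.7] |d| 79 ang 11.9
row [20.4, 97.2, -40.6] [11.3, -3.1, 1.7] |d| 107 ang 11.9
```

```bash
python3 -m handwheel '[[[22,58,-48,11.3,-3.1,1.7,1],[22,58,-48,11.3,-3.1,1.7,1],[22,58,-48,11.3,-3.1,1.7,1],[22,58,-48,11.3,-3.1,1.7,1],[22,58,-48,11.3,-3.1,1.7,1]]]' 20
python3 - <<'E'
from h import *
st();plan([464,-222,50],-42.2,-45,0)
s=read_state();p=np.r_[s['eef_pos'],s['eef_rot']];_,D=snap('wrist','w1');W=wcloud(D,p)
rect(W,D,463,-220,60,82,95)
E
```

```text
clock: 2.23
eef_pos: [537.0, -288.3, 151.1]
eef_rot: [-0.791, 0.0, 0.833]
wrist_force: [0.3, -0.4, 1.9]
finger_gap: 94.0
t 2.23 grasp [ 542.8 -293.5  158.9] approach [-0.52   0.473 -0.711] jaw [ 0.673  0.74  -0.   ] q [-0.6   0.99  0.75  0.12  2.17 -1.4 ] F [ 0.3 -0.4  1.9] gap 94.0
row [-0.1, 152.2, -0.8] [0.3, -0.1, 0.0] |d| 152 ang 0.4
808 [ 464.7 -223.5] [49.1 51.6] 48.0 z [82.6 86.6 87.9]
```

View pics/w1.png

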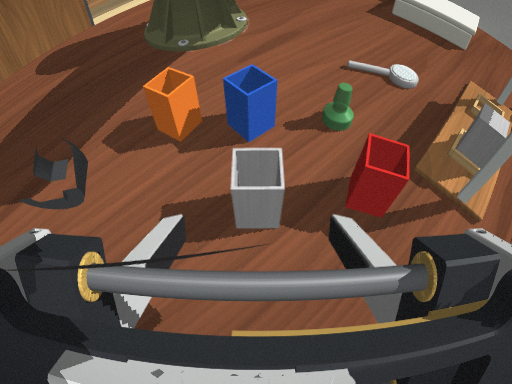

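The wrist view shows the steel tumbler at (258,187), square between the fingers. Red at (378,175) and blue at (250,102) are clear of the path, so I'm advancing.

```bash
python3 -m handwheel '[[[0,35,0,0,0,0,1],[0,70,0,0,0,0,1],[0,105,-1,0,0,0,1],[0,120,-1,0,0,0,1],[0,120,-1,0,0,0,1]]]' 20
python3 -c "
from h import *
st();plan([464.3,-222.5,50],-42.1,-45,0)"
```

```text
clock: 2.7
eef_pos: [475.1, -232.1, 70.4]
eef_rot: [-0.801, -0.001, 0.832]
wrist_force: [-0.5, -0.4, 0.0]
finger_gap: 94.0
t 2.7 grasp [ 480.7 -237.3   78.3] approach [-0.514  0.469 -0.718] jaw [0.673 0.739 0.001] q [-0.58  0.87  1.17  0.12  1.87 -1.42] F [-0.5 -0.4  0. ] gap 94.0
row [-0.2, 35.7, -3.6] [0.9, -0.1, 0.2] |d| 36 ang 0.9
```

```bash
python3 -m handwheel '[[[0,20,-3,0.9,0,0,1],[0,36,-4,0.9,0,0,1],[0,36,-4,0.9,0,0,1],[0,36,-4,0.9,0,0,1],[0,36,-4,0.9,0,0,1]]]' 20
python3 -c "
from h import *
st();plan([464.3,-222.5,50],-42.1,-45,0)"
```

```text
clock: 3.12
eef_pos: [460.3, -218.6, 44.6]
eef_rot: [-0.791, -0.001, 0.832]
wrist_force: [0.6, 0.1, 0.6]
finger_gap: 94.4
t 3.12 grasp [ 466.  -223.8   52.4] approach [-0.519  0.475 -0.711] jaw [0.674 0.739 0.001] q [-0.58  0.87  1.24  0.12  1.81 -1.43] F [0.6 0.1 0.6] gap 94.4
row [-0.2, 3.2, -0.1] [0.3, -0.1, 0.2] |d| 3 ang 0.4
```

Close the gripper gently.

```bash
python3 -m handwheel '[[[0,2,0,0,0,0,-0.1],[0,2,0,0,0,0,-0.1],[0,2,0,0,0,0,-0.1],[0,2,0,0,0,0,-0.1],[0,2,0,0,0,0,-0.1]]]' 25
python3 -m handwheel '[[[0,0,0,0,0,0,-0.1],[0,0,0,0,0,0,-0.1],[0,0,0,0,0,0,-0.1],[0,0,0,0,0,0,-0.1],[0,0,0,0,0,0,-0.1]]]' 25
python3 -c "
from h import *
st()"
```

```text
clock: 3.53
eef_pos: [459.3, -217.7, 43.2]
eef_rot: [-0.791, -0.001, 0.832]
wrist_force: [0.9, -0.2, -0.3]
finger_gap: 64.2
clock: 3.95
eef_pos: [459.3, -217.7, 43.1]
eef_rot: [-0.791, -0.001, 0.832]
wrist_force: [-0.8, 0.5, -1.1]
finger_gap: 50.1
t 3.95 grasp [ 465.  -222.9   51. ] approach [-0.519  0.474 -0.711] jaw [0.674 0.739 0.001] q [-0.57  0.87  1.24  0.12  1.8  -1.43] F [-0.8  0.5 -1.1] gap 50.1
```

Gripped, with the gap at 50.1 mm. Lifting straight up.

```bash
python3 -m handwheel '[[[0,-14,-14,0,0,0,-0.2],[0,-36,-35,0,0,0,-0.2],[0,-60,-60,0,0,0,-0.2],[0,-78,-78,0,0,0,-0.2],[0,-78,-78,0,0,0,-0.2]]]' 25
python3 -c "
from h import *
st();plan([400,-340,170],-42.1,-15);plan([400,-340,170],-42.1,45)"
```

```text
clock: 4.37
eef_pos: [542.9, -294.4, 43.1]
eef_rot: [-0.793, -0.002, 0.831]
wrist_force: [2.0, -1.5, 4.9]
finger_gap: 49.7
t 4.37 grasp [ 548.6 -299.7   51. ] approach [-0.517  0.474 -0.713] jaw [0.674 0.738 0.002] q [-0.6   1.12  0.75  0.11  2.03 -1.42] F [ 2.  -1.5  4.9] gap 49.7
row [-129.9, -28.5, 137.0] [-29.5, -0.2, 0.2] |d| 191 ang 29.5
row [-129.8, -38.0, 131.4] [-89.5, -0.3, 0.1] |d| 189 ang 89.5
```

I had the sign of tool z wrong, so the tumbler slid about 113 mm along the table instead of rising. Forces stayed under 6 N. I'll look before going on.

```bash
python3 - <<'E'
from h import *
snap('top','top1');snap('scene','scene1');snap('wrist','w2')
t=cv2.imread('pics/top1.png');s=cv2.imread('pics/scene1.png')
cv2.imwrite('pics/c4.png',np.vstack([cv2.resize(t[80:300,240:470],None,fx=2,fy=2)[:300],cv2.resize(s[140:380,60:290],None,fx=1.2,fy=1.2)[:,:460]]) if 0 else cv2.resize(np.hstack([t[90:310,250:450],s[150:370,60:260]]),None,fx=2,fy=2))
E
```

```text
(no output)
```

View pics/c4.png

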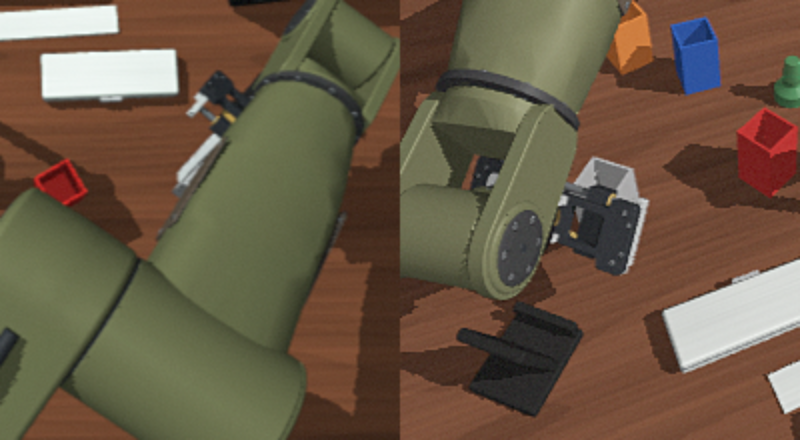

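View pics/w2.png

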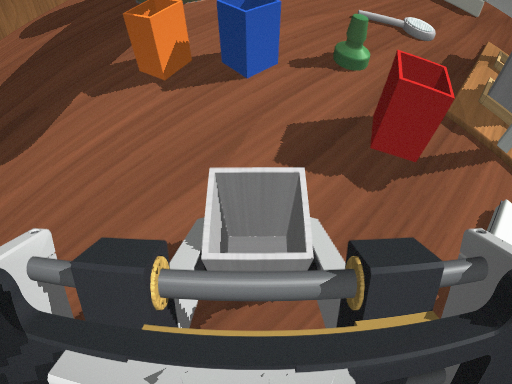

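Both views show the tumbler still upright in the grip (wrist view (257,215)). Red, pencil case and phone stand (scene (122,330)) have not moved. Now lifting with the correct sign.

```bash
python3 -m handwheel '[[[0,-14,14,0,0,0,-0.2],[0,-36,36,0,0,0,-0.2],[0,-60,60,0,0,0,-0.2],[0,-85,85,0,0,0,-0.2],[0,-85,85,0,0,0,-0.2]]]' 25
python3 -c "
from h import *
st();plan([400,-340,170],-42.1,-15);plan([400,-340,170],-42.1,45)"
```

```text
clock: 4.93
eef_pos: [541.3, -292.4, 170.7]
eef_rot: [-0.8, -0.003, 0.832]
wrist_force: [0.0, 0.2, -0.4]
finger_gap: 50.2
t 4.93 grasp [ 546.9 -297.5  178.5] approach [-0.514  0.471 -0.717] jaw [0.674 0.739 0.003] q [-0.6   0.99  0.71  0.12  2.21 -1.4 ] F [ 0.   0.2 -0.4] gap 50.2
row [-130.4, 60.2, 46.3] [-29.2, -0.1, 0.3] |d| 151 ang 29.2
row [-130.4, 50.8, 40.7] [-89.2, -0.3, 0.2] |d| 146 ang 89.2
```

```bash
python3 -m handwheel '[[[-65,30,23,-35,0,0,-0.2],[-65,30,23,-35,0,0,-0.2],[-65,30,23,-35,0,0,-0.2],[-65,30,23,-35,0,0,-0.2],[-65,30,23,-35,0,0,-0.2]]]' 25
python3 -c "
from h import *
st();plan([400,-340,170],-42.1,45)"
```

```text
clock: 5.35
eef_pos: [468.8, -315.4, 165.2]
eef_rot: [-1.34, -0.003, 0.83]
wrist_force: [0.9, 0.4, -2.1]
finger_gap: 49.8
t 5.35 grasp [ 470.6 -317.1  175.9] approach [-0.167  0.157 -0.973] jaw [0.675 0.738 0.003] q [-0.67  0.51  1.36  0.02  1.5  -1.5 ] F [ 0.9  0.4 -2.1] gap 49.8
row [-64.5, 8.8, 25.0] [-58.2, -0.4, 0.1] |d| 70 ang 58.2
```

```bash
python3 -m handwheel '[[[-60,9,25,-35,0,0,-0.2],[-60,9,25,-35,0,0,-0.2],[-60,9,25,-35,0,0,-0.2],[-60,9,25,-35,0,0,-0.2],[-60,9,25,-35,0,0,-0.2]]]' 25
python3 -c "
from h import *
st();plan([400,-340,120],-42.1,45)"
```

```text
clock: 5.77
eef_pos: [407.9, -341.5, 162.5]
eef_rot: [-1.955, -0.003, 0.829]
wrist_force: [0.6, -0.8, -1.8]
finger_gap: 50.1
t 5.77 grasp [ 404.8 -338.7  172.7] approach [ 0.278 -0.251 -0.927] jaw [0.675 0.738 0.003] q [-0.77  0.12  1.92  0.02  0.72 -1.62] F [ 0.6 -0.8 -1.8] gap 50.1
row [-4.3, 46.9, 17.9] [-23.0, -0.4, -0.1] |d| 50 ang 23.0
```

```bash
python3 -c "
from h import *
W=cloud('top',np.load('pics/top0.npy'))
for u,v in [(390,136),(372,137),(392,156),(411,127),(385,117),(305,127),(480,108),(420,200)]: print((u,v),W[v,u].round())
st();plan([440,-400,100],-42.1,45)"
```

```text
(390, 136) [ 674. -414.   36.]
(372, 137) [ 678. -371.   13.]
(392, 156) [ 626. -429.   -0.]
(411, 127) [ 709. -488.    0.]
(385, 117) [ 740. -415.    1.]
(305, 127) [ 708. -182.   20.]
(480, 108) [ 760. -686.    7.]
(420, 200) [ 499. -499.    2.]
t 5.77 grasp [ 404.8 -338.7  172.7] approach [ 0.278 -0.251 -0.927] jaw [0.675 0.738 0.003] q [-0.77  0.12  1.92  0.02  0.72 -1.62] F [ 0.6 -0.8 -1.8] gap 50.1
row [-21.6, 91.7, -39.5] [-23.0, -0.4, -0.1] |d| 102 ang 23.0
```

```bash
python3 -m handwheel '[[[-22,80,-35,-23,-0.3,0,-0.2],[-22,80,-35,-23,-0.3,0,-0.2],[-22,80,-35,-23,-0.3,0,-0.2],[-22,80,-35,-23,-0.3,0,-0.2],[-22,80,-35,-23,-0.3,0,-0.2]]]' 25
python3 - <<'E'
from h import *
st();plan([440,-400,40],-42.1,45);plan([440,-400,26],-42.1,45)
snap('scene','scene2');s=cv2.imread('pics/scene2.png');cv2.imwrite('pics/c5.png',cv2.resize(s[140:380,20:260],None,fx=2.4,fy=2.4))
E
```

```text
clock: 6.18
eef_pos: [445.5, -393.0, 105.5]
eef_rot: [-2.309, -0.018, 0.851]
wrist_force: [0.6, 0.3, -1.8]
finger_gap: 49.8
t 6.18 grasp [ 439.8 -388.2  113.6] approach [ 0.515 -0.434 -0.74 ] jaw [0.659 0.752 0.018] q [-0.82  0.27  2.04  0.68  0.13 -2.31] F [ 0.6  0.3 -1.8] gap 49.8
row [-10.3, 59.7, 43.0] [-2.7, -0.1, 1.3] |d| 74 ang 3.0
row [-10.6, 70.0, 52.4] [-2.7, -0.1, 1.3] |d| 88 ang 3.0
```

View pics/c5.png

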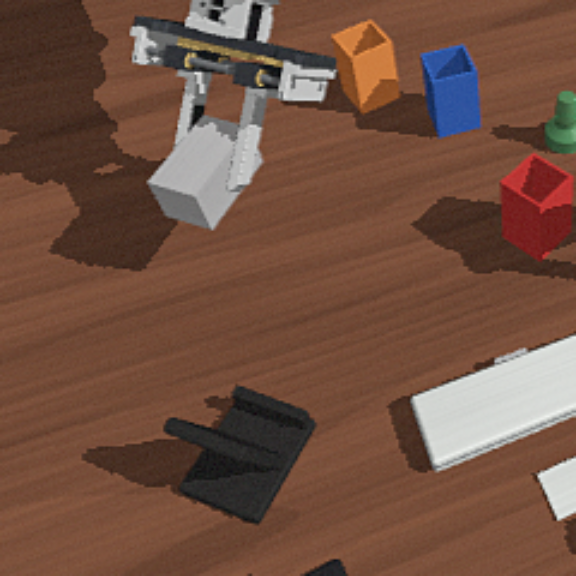

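```bash
cat > fit.py <<'E'
from h import *
from scipy.optimize import least_squares
q=np.array([[.3,1.521,1.321],[.21,1.6,1.33],[.19,1.61,1.35],[.28,1.5,1.37],[.51,1.36,1.5],[.12,1.92,.72],[.27,2.04,.13],[.87,1.24,1.8],[1.12,.75,2.03],[.99,.71,2.21]])
X=np.array([[182.8,-518.5,213],[245.5,-453.6,225],[334.6,-379.7,235],[439.3,-327.7,234.2],[468.8,-315.4,165.2],[407.9,-341.5,162.5],[445.5,-393,105.5],[459.3,-217.7,43.1],[542.9,-294.4,43.1],[541.3,-292.4,170.7]])
rz=np.c_[np.hypot(X[:,0],X[:,1]),X[:,2]]
def fk(p,q):
    a,b,L1,L2,o,L3=p;s2=q[:,0];s3=s2+q[:,1];S=s3+q[:,2]
    return np.c_[a+L1*np.sin(s2)+L2*np.sin(s3)+o*np.cos(s3)+L3*np.sin(S),b+L1*np.cos(s2)+L2*np.cos(s3)-o*np.sin(s3)+L3*np.cos(S)]
P=least_squares(lambda p:(fk(p,q)-rz).ravel(),[0,300,400,400,0,250],loss='soft_l1',f_scale=3).x
if __name__=='__main__':
    print(P.round(),(fk(P,q)-rz).round(1).tolist())
    for r in(560,600,640,660,680,700,720):
      for z in (26,80):
       for phi in(30,38,45,-30,-45):
        f=np.radians(phi);t=np.array([r+11*np.sin(f),z-11*np.cos(f)])
        S=np.pi-f
        g=least_squares(lambda v:(fk(P,np.array([[v[0],v[1],S-v[0]-v[1]]]))[0]-t),[.4,1.5])
        print(r,z,phi,g.x.round(2),'q5',round(S-g.x.sum(),2),'err',np.abs(g.fun).max().round(1))
E
python3 fit.py
```

```text
[ 10. 221. 431. 438.  43. 268.] [[1.5, 1.0], [0.2, 3.3], [0.2, -0.8], [-1.4, -0.6], [0.8, 0.1], [1.1, 0.6], [-0.9, -1.4], [-1.2, 0.8], [1.9, 0.5], [-2.4, -5.4]]
560 26 30 [0.42 2.03] q5 0.17 err 0.0
560 26 38 [0.42 2.11] q5 -0.06 err 0.0
560 26 45 [0.45 2.17] q5 -0.26 err 0.0
560 26 -30 [0.84 1.26] q5 1.56 err 0.0
560 26 -45 [1.01 1.05] q5 1.87 err 0.0
560 80 30 [0.3  2.01] q5 0.3 err 0.0
560 80 38 [0.29 2.1 ] q5 0.08 err 0.0
560 80 45 [0.3  2.17] q5 -0.11 err 0.0
560 80 -30 [0.77 1.24] q5 1.65 err 0.0
560 80 -45 [0.94 1.04] q5 1.95 err 0.0
600 26 30 [0.48 1.93] q5 0.21 err 0.0
600 26 38 [0.48 2.01] q5 -0.01 err 0.0
600 26 45 [0.5  2.07] q5 -0.21 err 0.0
600 26 -30 [0.92 1.1 ] q5 1.64 err 0.0
600 26 -45 [1.1  0.87] q5 1.96 err 0.0
600 80 30 [0.37 1.91] q5 0.33 err 0.0
600 80 38 [0.36 2.  ] q5 0.12 err 0.0
600 80 45 [0.37 2.06] q5 -0.08 err 0.0
600 80 -30 [0.86 1.09] q5 1.72 err 0.0
600 80 -45 [1.03 0.86] q5 2.03 err 0.0
640 26 30 [0.54 1.82] q5 0.26 err 0.0
640 26 38 [0.54 1.9 ] q5 0.04 err 0.0
640 26 45 [0.55 1.96] q5 -0.16 err 0.0
640 26 -30 [1.01 0.93] q5 1.72 err 0.0
640 26 -45 [
[... 1063 characters left out ...]
00 26 45 [0.63 1.8 ] q5 -0.08 err 0.0
700 26 -30 [1.19 0.6 ] q5 1.88 err 0.0
700 26 -45 [ 1.59 -0.1 ] q5 2.44 err 0.9
700 80 30 [0.55 1.63] q5 0.44 err 0.0
700 80 38 [0.53 1.72] q5 0.23 err 0.0
700 80 45 [0.53 1.79] q5 0.03 err 0.0
700 80 -30 [1.13 0.57] q5 1.96 err 0.0
700 80 -45 [ 1.52 -0.1 ] q5 2.5 err 1.7
720 26 30 [0.67 1.58] q5 0.37 err 0.0
720 26 38 [0.66 1.67] q5 0.15 err 0.0
720 26 45 [0.66 1.74] q5 -0.05 err 0.0
720 26 -30 [1.26 0.45] q5 1.96 err 0.0
720 26 -45 [ 1.59 -0.1 ] q5 2.44 err 20.9
720 80 30 [0.59 1.57] q5 0.47 err 0.0
720 80 38 [0.57 1.66] q5 0.25 err 0.0
720 80 45 [0.56 1.74] q5 0.06 err 0.0
720 80 -30 [1.21 0.42] q5 2.04 err 0.0
720 80 -45 [ 1.52 -0.1 ] q5 2.5 err 21.7
```

```bash
python3 - <<'E'
from fit import *
def ik(r,z,phi):
    f=np.radians(phi);t=np.array([r+11*np.sin(f),z-11*np.cos(f)]);S=np.pi-f
    g=least_squares(lambda v:(fk(P,np.array([[v[0],v[1],S-v[0]-v[1]]]))[0]-t),[.4,1.5]);return g.x.round(2),round(S-g.x.sum(),2),np.abs(g.fun).max().round(1)
for r in(480,520,560,590): 
  print(r,ik(r,28,-60),ik(r,28,-55),ik(r+40,60,-60), ik(r,40,30),ik(r,28,25))
for phi in (25,30,35): print(ik(671,55,phi),ik(600,90,phi))
st();plan([445,-402,75],-42.1,28);plan([445,-402,60],-42.1,28)
E
```

```text
480 (array([1.01, 1.19]), np.float64(1.99), np.float64(0.0)) (array([0.96, 1.25]), np.float64(1.9), np.float64(0.0)) (array([1.04, 1.04]), np.float64(2.11), np.float64(0.0)) (array([0.26, 2.23]), np.float64(0.13), np.float64(0.0)) (array([0.29, 2.18]), np.float64(0.23), np.float64(0.0))
520 (array([1.09, 1.03]), np.float64(2.07), np.float64(0.0)) (array([1.03, 1.09]), np.float64(1.98), np.float64(0.0)) (array([1.13, 0.86]), np.float64(2.2), np.float64(0.0)) (array([0.32, 2.13]), np.float64(0.16), np.float64(0.0)) (array([0.36, 2.08]), np.float64(0.26), np.float64(0.0))
560 (array([1.17, 0.85]), np.float64(2.16), np.float64(0.0)) (array([1.12, 0.91]), np.float64(2.07), np.float64(0.0)) (array([1.24, 0.64]), np.float64(2.31), np.float64(0.0)) (array([0.39, 2.03]), np.float64(0.2), np.float64(0.0)) (array([0.42, 1.98]), np.float64(0.3), np.float64(0.0))
590 (array([1.25, 0.69]), np.float64(2.25), np.float64(0.0)) (array([1.19, 0.76]), np.float64(2.15), np.float64(0.0)) (array([1.35, 0.41]), np.float64(2.43), np.float64(0.0)) (array([0.44, 1.95]), np.float64(0.23), np.float64(0.0)) (array([0.47, 1.9 ]), np.float64(0.34), np.float64(0.0))
(array([0.56, 1.66]), np.float64(0.49), np.float64(0.0)) (array([0.37, 1.84]), np.float64(0.49), np.float64(0.0))
(array([0.54, 1.72]), np.float64(0.36), np.float64(0.0)) (array([0.36, 1.9 ]), np.float64(0.36), np.float64(0.0))
(array([0.53, 1.78]), np.float64(0.22), np.float64(0.0)) (array([0.35, 1.96]), np.float64(0.23), np.float64(0.0))
t 6.23 grasp [ 439.9 -387.9  113.6] approach [ 0.516 -0.435 -0.738] jaw [0.659 0.752 0.018] q [-0.82  0.27  2.04  0.7   0.13 -2.33] F [ 0.1 -0.  -3.8] gap 49.7
row [-8.2, 36.9, 19.0] [14.4, 0.1, 1.3] |d| 42 ang 14.5
row [-8.5, 48.0, 29.1] [14.4, 0.1, 1.3] |d| 57 ang 14.5
```

```bash
python3 -m handwheel '[[[0,0,0,5,0,0.5,-0.2],[0,0,0,12.4,0,1.3,-0.2],[0,0,0,12.4,0,1.3,-0.2],[0,0,0,12.4,0,1.3,-0.2],[0,0,0,12.4,0,1.3,-0.2]]]' 25
python3 - <<'E'
from h import *
st();plan([423,-382,60],-42.1,30)
E
```

```text
clock: 6.65
eef_pos: [445.4, -393.2, 106.2]
eef_rot: [-2.094, 0.002, 0.836]
wrist_force: [-0.5, -0.7, -1.1]
finger_gap: 49.7
t 6.65 grasp [ 441.4 -389.5  115.7] approach [ 0.369 -0.336 -0.866] jaw [ 0.67   0.742 -0.002] q [-0.8   0.29  1.9   0.07  0.43 -1.69] F [-0.5 -0.7 -1.1] gap 49.7
row [-6.6, 39.0, 44.0] [-0.0, 0.1, -0.1] |d| 59 ang 0.1
```

```bash
python3 -m handwheel '[[[-6,39,44,0,0,0,-0.2],[-6,39,44,0,0,0,-0.2],[-6,39,44,0,0,0,-0.2],[-6,39,44,0,0,0,-0.2],[-6,39,44,0,0,0,-0.2]]]' 25
python3 - <<'E'
from h import *
st();plan([423,-382,42],-42.1,30);plan([423,-382,26],-42.1,30)
snap('scene','scene3');s=cv2.imread('pics/scene3.png');cv2.imwrite('pics/c6.png',cv2.resize(s[140:300,20:180],None,fx=3.5,fy=3.5))
E
```

```text
clock: 7.07
eef_pos: [428.0, -385.8, 51.8]
eef_rot: [-2.096, 0.003, 0.836]
wrist_force: [-0.2, -0.3, -0.7]
finger_gap: 49.7
t 7.07 grasp [ 423.9 -382.    61.3] approach [ 0.37  -0.338 -0.865] jaw [ 0.67   0.742 -0.003] q [-0.81  0.36  1.98  0.13  0.28 -1.77] F [-0.2 -0.3 -0.7] gap 49.7
row [-0.5, 16.3, 10.3] [0.1, 0.1, -0.1] |d| 19 ang 0.2
row [-0.5, 30.2, 18.3] [0.1, 0.1, -0.1] |d| 35 ang 0.2
```

View pics/c6.png

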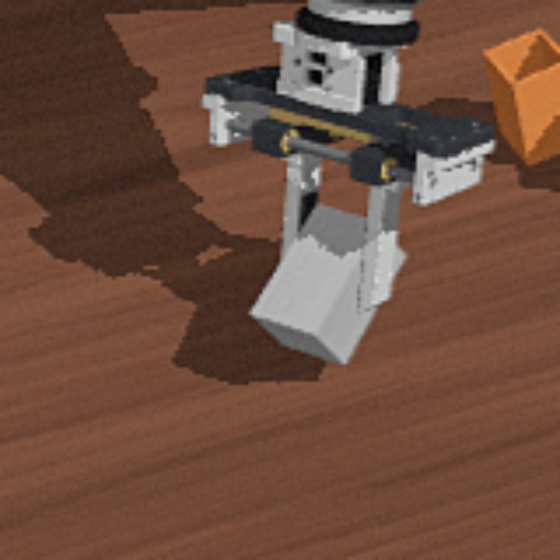

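The scene crop shows the tumbler held bottom-down at a slant, closed end near (320,335), with clear table around it. Lowering it with a light grip so that it pivots flat in the pads.

```bash
python3 -m handwheel '[[[0,8,5,0,0,0,-0.2],[0,14,9,0,0,0,-0.2],[0,14,9,0,0,0,-0.2],[0,14,9,0,0,0,-0.2],[0,14,9,0,0,0,-0.2]]]' 8
python3 -c "
from h import *
st();plan([423,-382,26],-42.1,30)"
```

```text
clock: 7.53
eef_pos: [427.6, -385.4, 35.4]
eef_rot: [-2.096, 0.003, 0.836]
wrist_force: [0.0, -0.8, -1.7]
finger_gap: 50.0
t 7.53 grasp [ 423.6 -381.7   44.9] approach [ 0.371 -0.338 -0.865] jaw [ 0.67   0.742 -0.003] q [-0.81  0.39  1.98  0.16  0.24 -1.79] F [ 0.  -0.8 -1.7] gap 50.0
row [-0.5, 16.2, 9.7] [0.1, 0.1, -0.1] |d| 19 ang 0.2
```

```bash
python3 -m handwheel '[[[0,4,2,0,0,0,-0.2],[0,6,4,0,0,0,-0.2],[0,8,5,0,0,0,-0.2],[0,9,6,0,0,0,-0.2],[0,9,6,0,0,0,-0.2]]]' 5
python3 -m handwheel '[[[0,2,1,0,0,0,-0.2],[0,3,2,0,0,0,-0.2],[0,5,3,0,0,0,-0.2],[0,6,4,0,0,0,-0.2],[0,6,4,0,0,0,-0.2]]]' 5
python3 - <<'E'
from h import *
st()
snap('scene','scene4');s=cv2.imread('pics/scene4.png');cv2.imwrite('pics/c7.png',cv2.resize(s[140:300,20:180],None,fx=3.5,fy=3.5))
E
```

```text
clock: 7.95
eef_pos: [427.1, -384.9, 24.4]
eef_rot: [-2.096, 0.003, 0.836]
wrist_force: [0.0, 0.0, -1.0]
finger_gap: 49.9
clock: 8.37
eef_pos: [426.6, -384.5, 16.8]
eef_rot: [-2.096, 0.002, 0.836]
wrist_force: [-0.8, -0.4, -1.5]
finger_gap: 50.1
t 8.37 grasp [ 422.6 -380.8   26.3] approach [ 0.37  -0.338 -0.865] jaw [ 0.67   0.742 -0.002] q [-0.81  0.43  1.99  0.19  0.2  -1.83] F [-0.8 -0.4 -1.5] gap 50.1
```

View pics/c7.png

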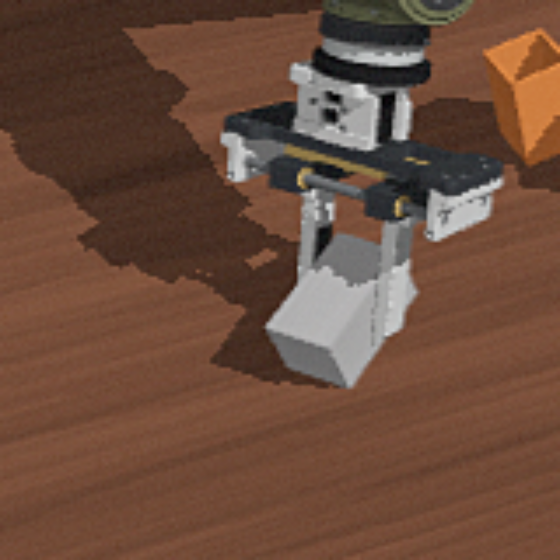

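```bash
python3 -m handwheel '[[[0,0,0,0,0,0,0.2],[0,0,0,0,0,0,0.3],[0,0,0,0,0,0,0.5],[0,0,0,0,0,0,0.7],[0,0,0,0,0,0,0.9]]]' 5
python3 -m handwheel '[[[0,0,0,0,0,0,1],[0,-30,0,0,0,0,1],[0,-60,0,0,0,0,1],[0,-90,0,0,0,0,1],[0,-120,0,0,0,0,1]]]' 5
python3 - <<'E'
from h import *
st()
snap('scene','scene5');s=cv2.imread('pics/scene5.png');cv2.imwrite('pics/c8.png',cv2.resize(s[140:300,20:180],None,fx=3.5,fy=3.5))
E
```

```text
clock: 8.83
eef_pos: [426.7, -384.6, 16.9]
eef_rot: [-2.096, 0.003, 0.836]
wrist_force: [0.7, -0.4, 0.2]
finger_gap: 77.4
clock: 9.25
eef_pos: [381.5, -343.4, 121.6]
eef_rot: [-2.095, 0.003, 0.836]
wrist_force: [-0.0, -0.5, -0.1]
finger_gap: 93.6
t 9.25 grasp [ 377.4 -339.7  131.1] approach [ 0.37  -0.337 -0.866] jaw [ 0.67   0.742 -0.003] q [-0.83  0.1   2.1   0.11  0.43 -1.75] F [-0.  -0.5 -0.1] gap 93.6
```

View pics/c8.png

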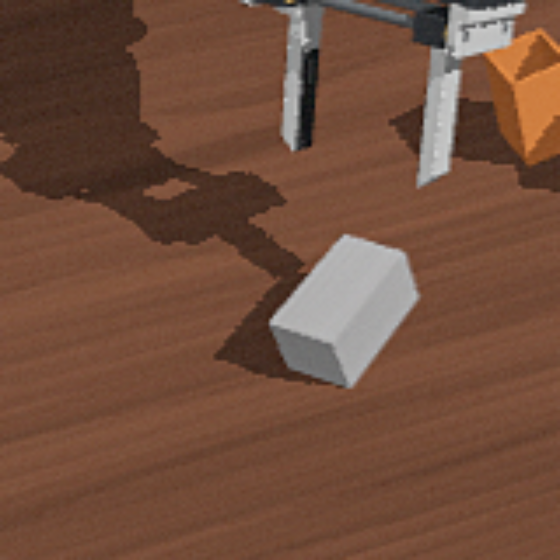

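It lies flat, closed end outward at (320,350) in the crop. Measuring it.

```bash
python3 - <<'E'
from h import *
D=np.load('pics/scene5.npy');W=cloud('scene',D);rect(W,D,423,-380,75,40,60)
s=read_state();p=np.r_[s['eef_pos'],s['eef_rot']];_,D=snap('wrist','w3');W=wcloud(D,p);rect(W,D,423,-380,75,44,60)
_,D=snap('top','top5');W=cloud('top',D);rect(W,D,423,-380,75,44,60)
plan([440,-395,230],-42.1,0)
E
```

```text
686 [ 425.8 -382. ] [53.4 88. ] 48.9 z [42.7 48.6 50.5]
3515 [ 425.6 -384.3] [49.4 87.6] 48.0 z [49.6 50.5 51.3]
637 [ 423.5 -382.2] [51.  86.2] 47.8 z [47.7 50.6 53.5]
row [0.7, -44.3, -114.6] [30.3, 0.1, -0.2] |d| 123 ang 30.3
```

View pics/w3.png

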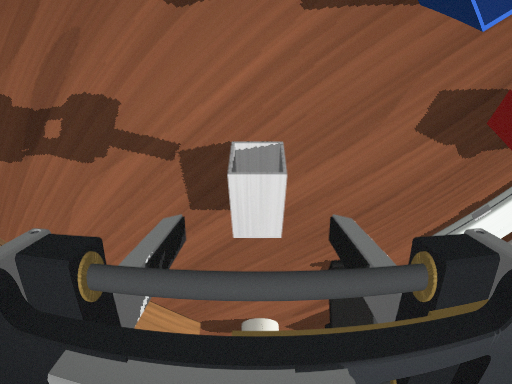

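The wrist view shows the tumbler lying at (257,190), mouth toward the robot. All three cameras agree on its centre, about (425,-383), with the top face at z 50. Now swinging over for the second grasp.

```bash
python3 -m handwheel '[[[0,-44,-114,30.3,0,0,1],[0,-44,-114,30.3,0,0,1],[0,-44,-114,30.3,0,0,1],[0,-44,-114,30.3,0,0,1],[0,-44,-114,30.3,0,0,1]]]' 20
python3 -c "
from h import *
st();plan([425,-383.3,130],-42,-58,35)"
```

```text
clock: 9.82
eef_pos: [441.0, -396.9, 221.1]
eef_rot: [-1.6, 0.003, 0.836]
wrist_force: [-0.2, 0.7, 0.2]
finger_gap: 93.9
t 9.82 grasp [ 440.7 -396.7  232.1] approach [ 0.02  -0.022 -1.   ] jaw [ 0.67   0.742 -0.003] q [-0.79  0.37  1.4  -0.    1.33 -1.63] F [-0.2  0.7  0.2] gap 93.9
row [-0.3, 78.3, 2.9] [59.7, -0.1, -0.1] |d| 78 ang 59.7
```

```bash
python3 -m handwheel '[[[0,20,1,35,0,0,1],[0,20,1,35,0,0,1],[0,20,1,35,0,0,1],[0,20,1,35,0,0,1],[0,20,1,35,0,0,1]]]' 20
python3 -c "
from h import *
st();plan([425,-383.3,110],-42,-58,30)"
```

```text
clock: 10.23
eef_pos: [441.0, -396.9, 199.1]
eef_rot: [-0.981, 0.002, 0.837]
wrist_force: [-0.4, 0.3, 0.4]
finger_gap: 93.9
t 10.23 grasp [ 445.5 -401.   208.2] approach [-0.414  0.371 -0.831] jaw [ 0.67   0.742 -0.002] q [-0.78  0.79  0.92 -0.03  2.02 -1.62] F [-0.4  0.3  0.4] gap 93.9
row [-0.4, 68.4, -39.9] [24.2, -0.1, -0.0] |d| 79 ang 24.2
```

```bash
python3 -m handwheel '[[[0,68,-40,24.2,0,0,1],[0,68,-40,24.2,0,0,1],[0,68,-40,24.2,0,0,1],[0,68,-40,24.2,0,0,1],[0,68,-40,24.2,0,0,1]]]' 20
python3 - <<'E'
from h import *
st();plan([425,-383.3,25],-42,-58,30);plan([425,-383.3,25],-42,-58,4)
s=read_state();p=np.r_[s['eef_pos'],s['eef_rot']];_,D=snap('wrist','w4');W=wcloud(D,p);rect(W,D,423,-380,75,44,60)
E
```

```text
clock: 10.65
eef_pos: [436.9, -393.3, 114.3]
eef_rot: [-0.548, 0.002, 0.837]
wrist_force: [-0.5, 0.3, -0.5]
finger_gap: 94.1
t 10.65 grasp [ 443.9 -399.6  120. ] approach [-0.634  0.571 -0.521] jaw [ 0.67   0.742 -0.002] q [-0.78  1.14  0.67 -0.05  2.35 -1.63] F [-0.5  0.3 -0.5] gap 94.1
row [-0.4, 40.8, -67.9] [-0.6, -0.1, 0.0] |d| 79 ang 0.6
row [-0.4, 66.8, -68.2] [-0.6, -0.1, 0.0] |d| 95 ang 0.6
3539 [ 425.9 -385. ] [50.2 87.8] 47.7 z [49.5 50.9 51.9]
```

View pics/w4.png

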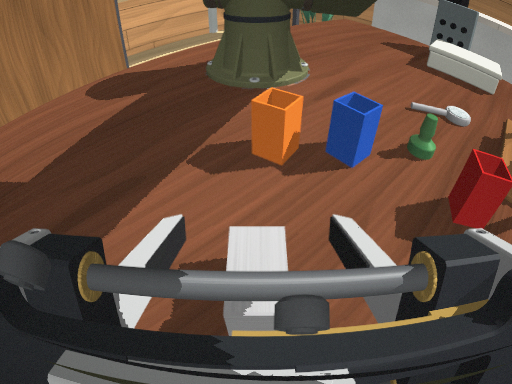

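The tumbler's top is at (257,275), between the fingers and parallel to them. Descending, then advancing.

```bash
python3 -m handwheel '[[[0,20,-34,-0.3,0,0,1],[0,41,-68,-0.6,0,0,1],[0,54,-68,-0.6,0,0,1],[0,66,-68,-0.6,0,0,1],[0,66,-68,-0.6,0,0,1]]]' 20
python3 -c "
from h import *
st();plan([425.2,-383.5,25],-42,-58,4)"
```

```text
clock: 11.12
eef_pos: [421.4, -379.5, 22.9]
eef_rot: [-0.567, 0.001, 0.837]
wrist_force: [-0.1, 0.6, 0.0]
finger_gap: 93.8
t 11.12 grasp [ 428.3 -385.7   28.8] approach [-0.627  0.565 -0.537] jaw [ 0.67   0.742 -0.001] q [-0.78  1.19  0.79 -0.05  2.16 -1.62] F [-0.1  0.6  0. ] gap 93.8
row [-0.4, 1.2, -1.1] [0.5, -0.1, 0.0] |d| 2 ang 0.5
```

```bash
python3 -m handwheel '[[[0,1,-1,0.5,0,0,0.3],[0,1,-1,0.5,0,0,0.1],[0,1,-1,0.5,0,0,-0.2],[0,1,-1,0.5,0,0,-0.2],[0,1,-1,0.5,0,0,-0.2]]]' 30
python3 -m handwheel '[[[0,0,0,0,0,0,-0.2],[0,0,0,0,0,0,-0.2],[0,0,0,0,0,0,-0.2],[0,0,0,0,0,0,-0.2]]]' 30
python3 -c "
from h import *
st();s=read_state();R0=R.from_euler('xyz',s['eef_rot']).as_matrix();print('up in tool',R0.T@[0,0,1]);plan([428,-386,150],-42,-58)"
```

```text
clock: 11.53
eef_pos: [421.5, -379.6, 21.8]
eef_rot: [-0.559, 0.001, 0.837]
wrist_force: [-0.7, -1.1, 0.2]
finger_gap: 64.3
clock: 11.87
eef_pos: [421.6, -379.7, 22.0]
eef_rot: [-0.56, 0.001, 0.837]
wrist_force: [1.4, -2.2, 1.0]
finger_gap: 50.1
t 11.87 grasp [ 428.5 -385.9   27.8] approach [-0.63   0.567 -0.531] jaw [ 0.67   0.742 -0.001] q [-0.78  1.2   0.78 -0.05  2.17 -1.62] F [ 1.4 -2.2  1. ] gap 50.1
up in tool [-0.00146596 -0.53099353  0.84737461]
row [-0.6, -64.6, 103.7] [0.1, -0.1, 0.0] |d| 122 ang 0.1
```

```bash
python3 -m handwheel '[[[0,-5,8,0,0,0,-0.2],[0,-20,32,0,0,0,-0.2],[0,-40,64,0,0,0,-0.2],[0,-64,103,0,0,0,-0.2],[0,-64,103,0,0,0,-0.2]]]' 30
python3 -c "
from h import *
st();plan([400,-250,190],-42,-20);plan([480,80,190],2.7,32)"
```

```text
clock: 12.28
eef_pos: [422.5, -380.3, 151.1]
eef_rot: [-0.57, 0.002, 0.837]
wrist_force: [0.3, 0.0, -0.4]
finger_gap: 49.8
t 12.28 grasp [ 429.4 -386.5  157. ] approach [-0.626  0.563 -0.54 ] jaw [ 0.67   0.742 -0.002] q [-0.78  1.03  0.78 -0.05  2.33 -1.63] F [ 0.3  0.  -0.4] gap 49.8
row [81.6, 75.2, 82.4] [-37.3, -0.1, -0.1] |d| 138 ang 37.3
row [384.3, 203.8, 166.8] [-84.4, -48.2, 10.7] |d| 466 ang 97.8
```

```bash
python3 -m handwheel '[[[75,80,82,-35.8,0,0,-0.2],[75,80,82,-35.8,0,0,-0.2],[75,80,82,-35.8,0,0,-0.2],[75,80,82,-35.8,0,0,-0.2],[75,80,82,-35.8,0,0,-0.2]]]' 30
python3 -c "
from h import *
st();plan([450,-50,200],-20,0)"
```

```text
clock: 12.7
eef_pos: [389.4, -247.1, 177.9]
eef_rot: [-1.067, 0.002, 0.839]
wrist_force: [0.5, -0.5, -1.7]
finger_gap: 50.0
t 12.7 grasp [ 393.4 -250.6  187.5] approach [-0.36   0.322 -0.876] jaw [ 0.668  0.744 -0.002] q [-0.66  0.44  1.49  0.03  1.71 -1.5 ] F [ 0.5 -0.5 -1.7] gap 50.0
row [187.0, 31.8, 81.4] [-28.5, -21.5, 5.4] |d| 206 ang 36.1
```

```bash
python3 -m handwheel '[[[187,32,81,-28.4,-21.5,5.4,-0.2],[187,32,81,-28.4,-21.5,5.4,-0.2],[187,32,81,-28.4,-21.5,5.4,-0.2],[187,32,81,-28.4,-21.5,5.4,-0.2],[187,32,81,-28.4,-21.5,5.4,-0.2]]]' 30
python3 -c "
from h import *
st();plan([480,130,190],2.7,10);plan([490,245,190],2.7,32)"
```

```text
clock: 13.12
eef_pos: [450.2, -48.8, 189.8]
eef_rot: [-1.568, -0.003, 1.22]
wrist_force: [1.9, -1.2, -2.0]
finger_gap: 50.0
t 13.12 grasp [450.2 -48.8 200.8] approach [-0.002  0.004 -1.   ] jaw [0.344 0.939 0.003] q [-0.19  0.11  1.81  0.    1.23 -1.41] F [ 1.9 -1.2 -2. ] gap 50.0
row [178.8, 11.3, 31.7] [-10.0, -22.8, -1.8] |d| 182 ang 24.9
row [291.8, 10.2, 58.2] [-31.7, -22.3, -6.2] |d| 298 ang 39.2
```

```bash
python3 -m handwheel '[[[178,11,32,-10,-22.8,-1.8,-0.2],[178,11,32,-10,-22.8,-1.8,-0.2],[178,11,32,-10,-22.8,-1.8,-0.2],[178,11,32,-10,-22.8,-1.8,-0.2],[178,11,32,-10,-22.8,-1.8,-0.2]]]' 30
python3 -c "
from h import *
st();plan([490,245,170],2.7,32)"
```

```text
clock: 13.53
eef_pos: [480.6, 133.3, 179.8]
eef_rot: [-1.748, -0.001, 1.625]
wrist_force: [0.4, -0.1, -1.6]
finger_gap: 49.9
t 13.53 grasp [478.6 133.2 190.6] approach [ 0.176  0.01  -0.984] jaw [-0.054  0.999  0.001] q [ 0.21  0.12  1.83 -0.03  1.02 -1.4 ] F [ 0.4 -0.1 -1.6] gap 49.9
row [110.9, 22.6, -17.6] [-21.9, 0.4, 0.2] |d| 115 ang 21.9
```

```bash
python3 -m handwheel '[[[110,22,-18,-21.9,0,0,-0.2],[110,22,-18,-21.9,0,0,-0.2],[110,22,-18,-21.9,0,0,-0.2],[110,22,-18,-21.9,0,0,-0.2],[110,22,-18,-21.9,0,0,-0.2]]]' 30
python3 - <<'E'
from h import *
st()
snap('scene','scene6');s=cv2.imread('pics/scene6.png');cv2.imwrite('pics/c9.png',cv2.resize(s[110:280,240:460],None,fx=3.4,fy=3.4))
s=read_state();p=np.r_[s['eef_pos'],s['eef_rot']];np.save('pics/w5_pose.npy',p);snap('wrist','w5')
E
```

```text
clock: 13.95
eef_pos: [494.4, 246.1, 160.4]
eef_rot: [-2.13, 0.0, 1.629]
wrist_force: [0.1, -0.4, -2.3]
finger_gap: 49.6
t 13.95 grasp [488.6 245.7 169.7] approach [ 0.53   0.031 -0.848] jaw [-0.058  0.998 -0.   ] q [ 0.5   0.14  1.95 -0.43  0.58 -0.82] F [ 0.1 -0.4 -2.3] gap 49.6
```

View pics/c9.png

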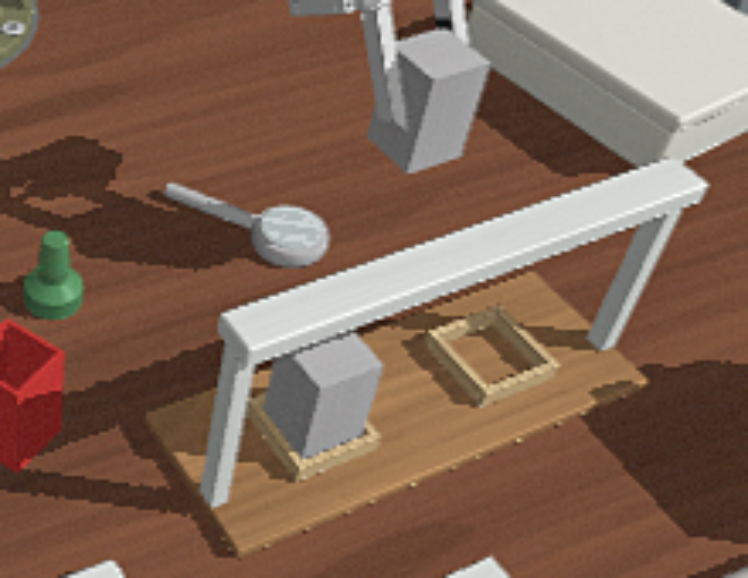

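View pics/w5.png

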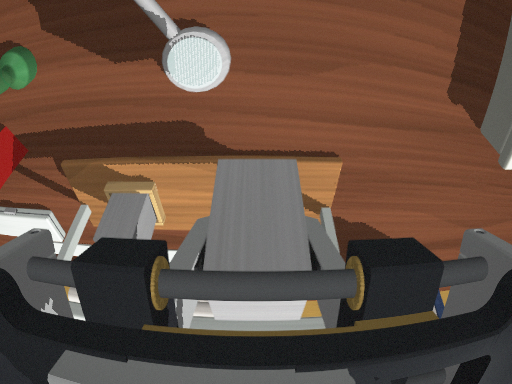

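The tumbler is now mouth down in the grip (crop (440,100)) and the empty pocket is clear at (493,350). Measuring the held tumbler and the pocket in the same cameras so their biases cancel.

```bash
python3 - <<'E'
from h import *
_,Dt=snap('top','top6');Ds=np.load('pics/scene6.npy')
for n,D in(('top',Dt),('scene',Ds)):
    W=cloud(n,D);z=W[...,2];X=W[...,0];Y=W[...,1];print(n)
    m=(D>0)&(np.hypot(X-490,Y-245)<90)&(z>100)&(z<230)
    P=W[m]; 
    # histogram of z
    print('zhist',np.histogram(P[:,2],bins=np.arange(100,235,10)))
    rect(W,D,622,251,62,22,35)
    rect(W,D,645,172,220,176,190)
E
python3 - <<'E'
import cv2
t=cv2.imread('pics/top6.png');cv2.imwrite('pics/c10.png',cv2.resize(t[110:260,70:260],None,fx=4,fy=4,interpolation=cv2.INTER_CUBIC))
E
```

```text
top
zhist (array([  0,   0,   4,   8,   3,   7,  20,  32,  36,  49, 246, 253,   8]), array([100, 110, 120, 130, 140, 150, 160, 170, 180, 190, 200, 210, 220,
       230]))
233 [620.9 252. ] [68.7 68.8] 2.9 z [23.6 27.4 30.8]
2225 [570.2 168.7] [184.9 358.6] 2.8 z [179.3 182.6 185.4]
scene
zhist (array([  0,   0,  67,  88,  88,  70,  96, 110, 121, 123, 377,  86,  84]), array([100, 110, 120, 130, 140, 150, 160, 170, 180, 190, 200, 210, 220,
       230]))
256 [624.7 251.4] [69.3 69. ] 2.1 z [22.9 26.6 28.8]
2172 [570.2 170. ] [191.6 360.9] 2.6 z [178.2 182.1 184.2]
```

View pics/c10.png

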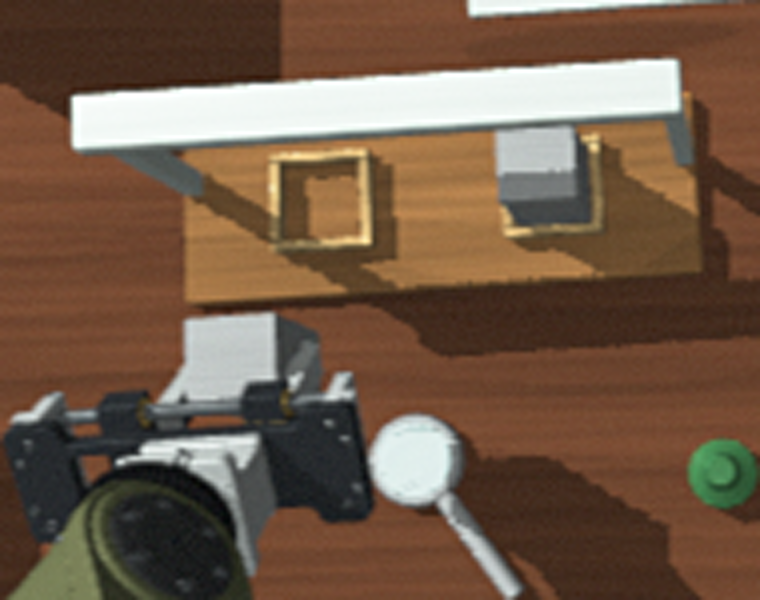

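```bash
python3 - <<'E'
from h import *
np.set_printoptions(precision=3,suppress=True)
def pl(P):
    c=P.mean(0);u,s,v=np.linalg.svd(P-c);n=v[2]*np.sign(v[2][np.argmax(abs(v[2]))]);return c,n,s[2]/np.sqrt(len(P))
def reg(n,tag,poly,ex=None):
    D=np.load(f'pics/{tag}.npy');W=cloud(n,D);M=np.zeros(D.shape,np.uint8);cv2.fillPoly(M,[np.array(poly,np.int32)],1)
    P=W[(M>0)&(D>0)];c,nn,r=pl(P);k=abs((P-c)@nn)<2*r+1;return (*pl(P[k]),k.sum())
print('top: top face',reg('top','top6',[(119,191),(137,191),(137,203),(119,204)]))
o=lambda L:[(240+x/3.4,110+y/3.4) for x,y in L]
print('scene: top face',reg('scene','scene6',o([(408,48),(442,37),(478,63),(442,75)])))
print('scene: +x face',reg('scene','scene6',o([(443,95),(478,80),(458,145),(420,160)])))
st()
for n,t,pts in(('top','top6',[(117,189),(139.3,188.5)]),):
    for uv in pts:
        p,d=ray(n,uv);print(uv,[ (p+d*(zz-p[2])/d[2]).round(1) for zz in (210,213)])
E
```

```text
top: top face (array([496.283, 242.506, 210.013]), array([-0.001,  0.023,  1.   ]), np.float64(1.4160263069417893), np.int64(254))
scene: top face (array([496.316, 248.188, 208.342]), array([-0.008,  0.011,  1.   ]), np.float64(0.8324319397652482), np.int64(141))
scene: +x face (array([516.7  , 251.067, 163.949]), array([ 0.998,  0.069, -0.004]), np.float64(0.8807845378528298), np.int64(206))
t 14.1 grasp [490.5 243.5 171.3] approach [ 0.529  0.029 -0.848] jaw [-0.054  0.999  0.   ] q [ 0.5   0.14  1.95 -0.43  0.58 -0.82] F [ 0.8  0.7 -1.4] gap 49.9
(117, 189) [array([515.2, 267.3, 210. ]), array([514.8, 266.2, 213. ])]
(139.3, 188.5) [array([515.6, 217.2, 210. ]), array([515.2, 216.3, 213. ])]
```

```bash
python3 -c "
from h import *
st();plan([545,247,90],2.7,32);plan([621.5,251,86],2.7,32)"
```

```text
t 14.1 grasp [490.5 243.5 171.3] approach [ 0.529  0.029 -0.848] jaw [-0.054  0.999  0.   ] q [ 0.5   0.14  1.95 -0.43  0.58 -0.82] F [ 0.8  0.7 -1.4] gap 49.9
row [0.5, 97.9, -3.2] [-0.0, 0.3, 0.2] |d| 98 ang 0.4
row [0.4, 141.8, -66.1] [-0.0, 0.3, 0.2] |d| 156 ang 0.4
```

```bash
python3 -m handwheel '[[[0,30,-1,0,0.3,0.2,-0.2],[0,60,-2,0,0.3,0.2,-0.2],[0,85,-3,0,0.3,0.2,-0.2],[0,97,-3,0,0.3,0.2,-0.2],[0,97,-3,0,0.3,0.2,-0.2]]]' 30
python3 -c "
from h import *
st();plan([621.5,251,86],2.7,32)"
```

```text
clock: 14.52
eef_pos: [551.0, 244.7, 79.2]
eef_rot: [-2.126, 0.001, 1.615]
wrist_force: [-0.0, -1.1, -1.7]
finger_gap: 49.7
t 14.52 grasp [545.2 244.5  88.6] approach [ 0.526  0.022 -0.85 ] jaw [-0.044  0.999 -0.001] q [ 0.45  0.37  1.88 -0.53  0.42 -0.73] F [-0.  -1.1 -1.7] gap 49.7
row [3.2, 42.5, -63.7] [-0.2, -0.1, -0.2] |d| 77 ang 0.3
```

```bash
python3 -m handwheel '[[[1,8,-12,0,0,0,-0.2],[2,18,-27,0,0,0,-0.2],[3,30,-45,0,0,0,-0.2],[3,42,-63,0,0,0,-0.2],[3,42,-63,0,0,0,-0.2]]]' 30
python3 - <<'E'
from h import *
st();plan([621.5,251,86],2.7,32)
_,D=snap('scene','scene7');s=cv2.imread('pics/scene7.png');cv2.imwrite('pics/c11.png',cv2.resize(s[150:250,320:440],None,fx=6,fy=6,interpolation=cv2.INTER_CUBIC))
snap('top','top7');s=cv2.imread('pics/top7.png');cv2.imwrite('pics/c12.png',cv2.resize(s[110:210,90:210],None,fx=6,fy=6,interpolation=cv2.INTER_CUBIC))
E
```

```text
clock: 14.93
eef_pos: [629.7, 250.1, 78.7]
eef_rot: [-2.128, 0.0, 1.613]
wrist_force: [1.0, -0.6, -1.4]
finger_gap: 50.0
t 14.93 grasp [623.9 249.8  88.1] approach [ 0.528  0.022 -0.849] jaw [-0.042  0.999 -0.   ] q [ 0.4   0.5   1.68 -0.42  0.46 -0.89] F [ 1.  -0.6 -1.4] gap 50.0
row [1.3, 0.5, 3.1] [-0.1, -0.2, -0.2] |d| 3 ang 0.3
```

View pics/c11.png

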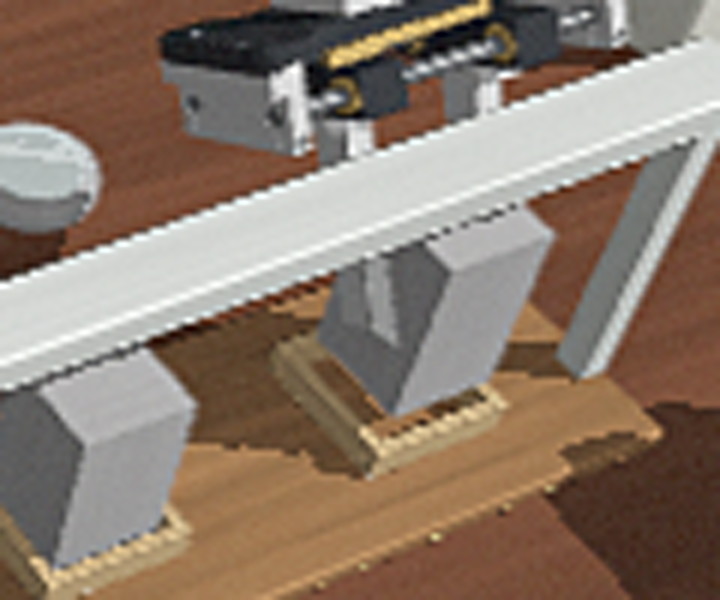

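View pics/c12.png

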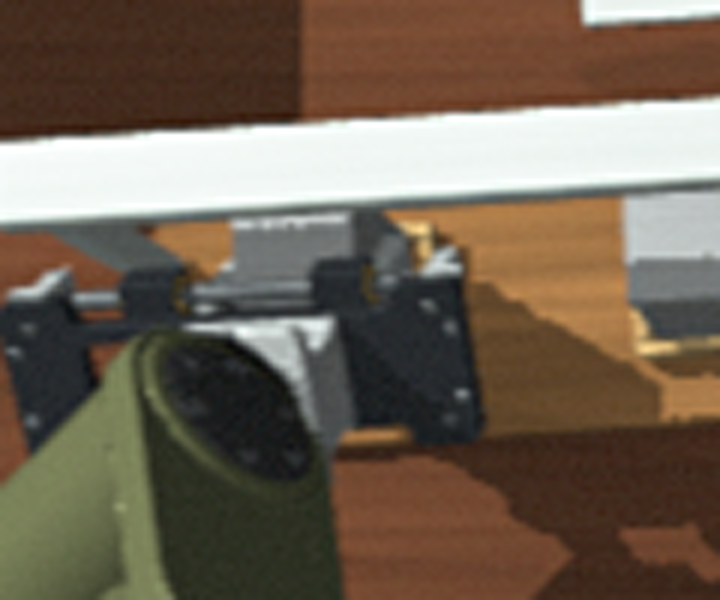

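```bash
python3 - <<'E'
from h import *
np.set_printoptions(precision=3,suppress=True)
def pl(P):
    c=P.mean(0);u,s,v=np.linalg.svd(P-c);n=v[2]*np.sign(v[2][np.argmax(abs(v[2]))]);return c,n,s[2]/np.sqrt(len(P))
def reg(tag,poly):
    D=np.load(f'pics/{tag}.npy');W=cloud('scene',D);M=np.zeros(D.shape,np.uint8);cv2.fillPoly(M,[np.array([(320+x/6,150+y/6) for x,y in poly]).round().astype(np.int32)],1)
    P=W[(M>0)&(D>0)];c,nn,r=pl(P);k=abs((P-c)@nn)<2*r+.5;return (*pl(P[k]),k.sum())
print('+x',reg('scene7',[(455,285),(535,250),(490,370),(412,402)]))
print('-y',reg('scene7',[(425,260),(445,280),(400,390),(375,370)]))
print('-y all',reg('scene7',[(350,270),(440,280),(395,395),(330,335)]))
print('twin +x',reg('scene7',[(85,455),(180,418),(150,515),(62,555)]))
W=cloud('scene',np.load('pics/scene0.npy'));D=np.load('pics/scene0.npy')
z=W[...,2]
m=(D>0)&(np.hypot(W[...,0]-624,W[...,1]-251)<55)&(z>24)&(z<32);P=W[m]
a=np.radians(2.6);ux=np.array([np.cos(a),np.sin(a),0]);uy=np.array([-np.sin(a),np.cos(a),0])
print('pocket extents x',np.percentile(P@ux,[0.5,1,3,97,99,99.5]),'y',np.percentile(P@uy,[0.5,1,3,97,99,99.5]))
for nm,c in(('held+x',[0,0,0]),):pass
E
```

```text
+x (array([651.948, 256.848,  80.055]), array([ 0.997,  0.072, -0.013]), np.float64(1.2287630577964557), np.int64(241))
-y (array([646.651, 227.61 ,  86.296]), array([-0.057,  0.998,  0.004]), np.float64(1.0530063831836804), np.int64(122))
-y all (array([636.241, 223.857,  81.399]), array([-0.315,  0.942,  0.114]), np.float64(3.8394054745526995), np.int64(253))
twin +x (array([655.966,  93.057,  60.448]), array([0.999, 0.055, 0.003]), np.float64(0.662520137344773), np.int64(253))
pocket extents x [600.285 600.647 602.132 669.146 669.438 669.502] y [188.643 188.771 189.376 255.602 256.139 256.572]
```

The held tumbler sits about 3 mm too far in +x and within 0.5 mm in y. Correcting that before lowering.

```bash
python3 -c "
from h import *
st();plan([620.9,249.6,83],2.9,32);plan([620.9,249.6,72],2.9,32)"
```

```text
t 15.03 grasp [621.1 249.9  87. ] approach [ 0.527  0.021 -0.85 ] jaw [-0.043  0.999 -0.001] q [ 0.4   0.5   1.69 -0.42  0.46 -0.88] F [-0.9  0.5 -1.1] gap 49.4
row [-0.2, 3.3, 2.3] [-0.2, -0.4, -0.3] |d| 4 ang 0.5
row [-0.2, 12.7, 8.1] [-0.2, -0.4, -0.3] |d| 15 ang 0.5
```

The arm was still settling when that picture was taken. It now reads 621.1, which is on target, so I'm lowering vertically.

```bash
python3 -m handwheel '[[[0,3,2,-0.2,-0.4,-0.3,-0.2],[0,6,4,-0.2,-0.4,-0.3,-0.2],[0,9,6,-0.2,-0.4,-0.3,-0.2],[0,9,6,-0.2,-0.4,-0.3,-0.2],[0,9,6,-0.2,-0.4,-0.3,-0.2]]]' 30
python3 - <<'E'
from h import *
st();plan([620.9,249.6,64],2.9,32)
snap('scene','scene8');s=cv2.imread('pics/scene8.png');cv2.imwrite('pics/c13.png',cv2.resize(s[170:250,340:440],None,fx=8,fy=7,interpolation=cv2.INTER_CUBIC))
E
```

```text
clock: 15.45
eef_pos: [626.2, 250.1, 66.6]
eef_rot: [-2.129, 0.001, 1.622]
wrist_force: [0.8, -0.5, -1.6]
finger_gap: 49.5
t 15.45 grasp [620.4 249.8  75.9] approach [ 0.529  0.027 -0.848] jaw [-0.051  0.999 -0.001] q [ 0.4   0.52  1.7  -0.44  0.43 -0.87] F [ 0.8 -0.5 -1.6] gap 49.5
row [-0.2, 10.4, 5.9] [-0.0, 0.1, -0.0] |d| 12 ang 0.1
```

View pics/c13.png

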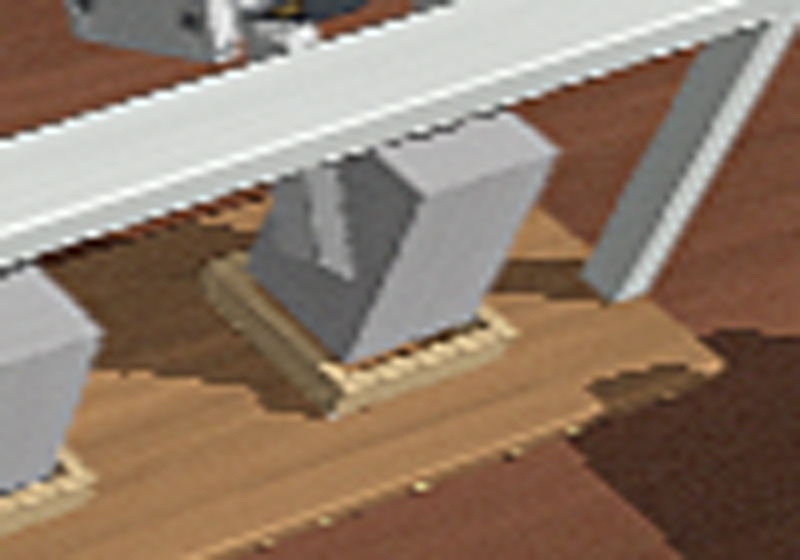

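```bash
python3 - <<'E'
from h import *
np.set_printoptions(precision=3,suppress=True)
def pl(P):
    c=P.mean(0);u,s,v=np.linalg.svd(P-c);n=v[2]*np.sign(v[2][np.argmax(abs(v[2]))]);return c,n,s[2]/np.sqrt(len(P))
def reg(tag,poly):
    D=np.load(f'pics/{tag}.npy');W=cloud('scene',D);M=np.zeros(D.shape,np.uint8);cv2.fillPoly(M,[np.array([(340+x/8,170+y/7) for x,y in poly]).round().astype(np.int32)],1)
    P=W[(M>0)&(D>0)];c,nn,r=pl(P);k=abs((P-c)@nn)<2*r+.5;return (*pl(P[k]),k.sum())
a=np.radians(2.7);ux=np.array([np.cos(a),np.sin(a),0]);uy=np.array([-np.sin(a),np.cos(a),0]);pc=np.array([624.3,251.2,0])
r=reg('scene8',[(430,205),(535,168),(465,315),(365,345)]);print('+x',r,'off from centre',(r[0]-pc)@ux-25)
r=reg('scene8',[(375,175),(405,200),(345,340),(305,310)]);
r=reg('scene8',[(370,260),(400,205),(405,225),(350,335)]);print('-y',r,(r[0]-pc)@uy+25)
r=reg('scene8',[(400,150),(500,122),(535,150),(430,182)]);print('top',r)
st()
E
```

```text
+x (array([648.501, 255.343,  70.223]), array([ 0.998,  0.06 , -0.002]), np.float64(0.6319237822123421), np.int64(252)) off from centre -0.6305347407080575
-y (array([647.044, 227.872,  77.4  ]), array([-0.04 ,  0.999, -0.005]), np.float64(1.0407454061464207), np.int64(52)) 0.6266451599878202
top (array([638.366, 253.333, 114.255]), array([-0.053,  0.006,  0.999]), np.float64(1.081840100488809), np.int64(94))
t 15.5 grasp [620.5 249.9  76.2] approach [ 0.529  0.027 -0.848] jaw [-0.051  0.999 -0.001] q [ 0.4   0.52  1.7  -0.44  0.43 -0.87] F [-0.3  0.2 -1.1] gap 49.8
```

Centred to within 0.7 mm in both axes. Continuing down while watching the force.

```bash
python3 -m handwheel '[[[0,3,1.5,0,0,0,-0.2],[0,6,3.5,0,0,0,-0.2],[0,9,5.5,0,0,0,-0.2],[0,9,5.5,0,0,0,-0.2],[0,9,5.5,0,0,0,-0.2]]]' 30
python3 -c "
from h import *
st();plan([620.7,249.7,58.5],2.8,32)"
```

```text
clock: 15.92
eef_pos: [626.3, 250.1, 55.9]
eef_rot: [-2.129, 0.001, 1.622]
wrist_force: [1.2, 0.3, -1.8]
finger_gap: 49.7
t 15.92 grasp [620.5 249.8  65.2] approach [ 0.529  0.027 -0.848] jaw [-0.051  0.999 -0.001] q [ 0.4   0.53  1.7  -0.46  0.42 -0.85] F [ 1.2  0.3 -1.8] gap 49.7
row [-0.1, 5.8, 3.4] [-0.0, 0.1, 0.0] |d| 7 ang 0.2
```

```bash
python3 -m handwheel '[[[0,1.5,1,0,0,0,-0.2],[0,3,2,0,0,0,-0.2],[0,4,2.5,0,0,0,-0.2],[0,4,2.5,0,0,0,-0.2]]]' 30
python3 -m handwheel '[[[0,0.7,0.4,0,0,0,-0.2],[0,1.3,0.8,0,0,0,-0.2],[0,1.3,0.8,0,0,0,-0.2]]]' 30
python3 -c "
from h import *
st()"
```

```text
clock: 16.25
eef_pos: [626.2, 250.0, 50.8]
eef_rot: [-2.128, 0.001, 1.622]
wrist_force: [-0.3, -0.6, -2.2]
finger_gap: 49.7
clock: 16.5
eef_pos: [626.5, 250.1, 49.7]
eef_rot: [-2.129, 0.001, 1.622]
wrist_force: [-0.6, -0.7, 1.7]
finger_gap: 50.1
t 16.5 grasp [620.6 249.8  59.1] approach [ 0.529  0.027 -0.848] jaw [-0.051  0.999 -0.001] q [ 0.4   0.54  1.7  -0.47  0.4  -0.84] F [-0.6 -0.7  1.7] gap 50.1
```

```bash
python3 -m handwheel '[[[0,0.6,0.4,0,0,0,-0.2],[0,0.9,0.5,0,0,0,-0.2],[0,0.9,0.5,0,0,0,-0.2]]]' 30
python3 - <<'E'
from h import *
st()
snap('scene','scene9');s=cv2.imread('pics/scene9.png');cv2.imwrite('pics/c14.png',cv2.resize(s[170:270,300:440],None,fx=5.7,fy=5.7,interpolation=cv2.INTER_CUBIC))
st()
E
```

```text
clock: 16.75
eef_pos: [626.9, 250.3, 49.7]
eef_rot: [-2.13, 0.0, 1.622]
wrist_force: [-4.7, -1.4, 7.2]
finger_gap: 49.9
t 16.75 grasp [621.1 250.   59. ] approach [ 0.53   0.027 -0.847] jaw [-0.051  0.999 -0.   ] q [ 0.4   0.55  1.7  -0.47  0.4  -0.83] F [-4.7 -1.4  7.2] gap 49.9
t 16.8 grasp [621.1 250.   59. ] approach [ 0.53   0.027 -0.847] jaw [-0.051  0.999 -0.   ] q [ 0.4   0.55  1.7  -0.47  0.4  -0.84] F [-4.5 -1.8  8.4] gap 49.4
```

View pics/c14.png

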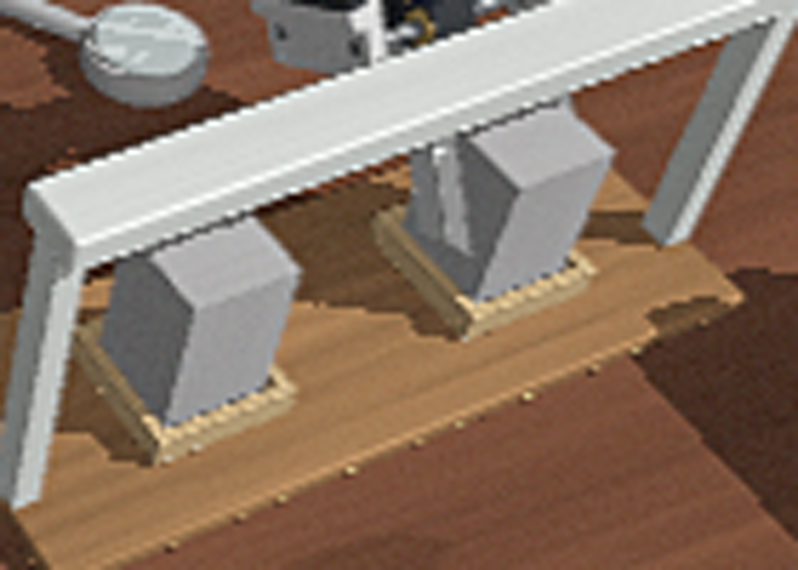

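The contact force is 8 N on the floor and the tumbler stands at twin height. Comparing top-face heights before releasing.

```bash
python3 - <<'E'
from h import *
D=np.load('pics/scene9.npy');W=cloud('scene',D)
for nm,poly in(('held',[(480,140),(560,112),(600,148),(525,180)]),('twin',[(165,258),(245,230),(290,265),(205,298)])):
    M=np.zeros(D.shape,np.uint8);cv2.fillPoly(M,[np.array([(300+x/5.7,170+y/5.7) for x,y in poly]).round().astype(np.int32)],1);print(nm,np.median(W[(M>0)&(D>0)],0).round(1))
E
python3 -m handwheel '[[[0,-0.4,-0.2,0,0,0,0.1],[0,-0.4,-0.2,0,0,0,0.12],[0,-0.4,-0.2,0,0,0,0.2],[0,-0.4,-0.2,0,0,0,0.3],[0,-0.4,-0.2,0,0,0,0.4]]]' 10
python3 -c "
from h import *
st()"
```

```text
held [635.3 250.1  97.5]
twin [641.9  94.7  97.2]
clock: 17.22
eef_pos: [626.9, 250.3, 50.0]
eef_rot: [-2.13, 0.0, 1.622]
wrist_force: [0.0, -0.3, -0.3]
finger_gap: 64.2
t 17.22 grasp [621.  250.   59.3] approach [ 0.53   0.027 -0.847] jaw [-0.051  0.999 -0.   ] q [ 0.4   0.54  1.7  -0.47  0.4  -0.84] F [ 0.  -0.3 -0.3] gap 64.2
```

```bash
python3 -m handwheel '[[[0,0,0,0,0,0,0.7],[0,0,0,0,0,0,0.7],[0,-15,0,0,0,0,0.7],[0,-40,0,0,0,0,0.7],[0,-70,0,0,0,0,0.7]]]' 10
python3 -m handwheel '[[[0,-30,0,0,0,0,0.7],[0,-60,0,0,0,0,0.7],[0,-90,15,0,0,0,0.7],[0,-110,40,0,0,0,0.7],[0,-120,60,0,0,0,0.7]]]' 10
python3 -m handwheel '[[[0,-20,20,0,0,0,0.7],[0,-50,50,0,0,0,0.7],[0,-50,70,0,0,0,0.7],[0,-50,70,0,0,0,0.7],[0,-50,70,0,0,0,0.7]]]' 10
python3 - <<'E'
from h import *
st()
snap('scene','scene10');snap('top','top10')
s=cv2.imread('pics/scene10.png');cv2.imwrite('pics/c15.png',cv2.resize(s[150:270,280:440],None,fx=5,fy=5,interpolation=cv2.INTER_CUBIC))
E
```

```text
clock: 17.63
eef_pos: [588.9, 247.9, 108.5]
eef_rot: [-2.128, 0.001, 1.622]
wrist_force: [0.2, -1.1, 0.7]
finger_gap: 79.7
clock: 18.05
eef_pos: [473.4, 242.2, 180.4]
eef_rot: [-2.131, -0.0, 1.622]
wrist_force: [-0.0, -0.2, 0.0]
finger_gap: 80.1
clock: 18.47
eef_pos: [387.3, 238.1, 186.0]
eef_rot: [-2.131, -0.001, 1.623]
wrist_force: [0.8, 1.6, 0.0]
finger_gap: 79.9
t 18.47 grasp [381.5 237.8 195.3] approach [ 0.531  0.028 -0.847] jaw [-0.052  0.999  0.001] q [ 0.64 -0.11  2.14 -0.48  0.69 -0.67] F [0.8 1.6 0. ] gap 79.9
```

View pics/c15.png

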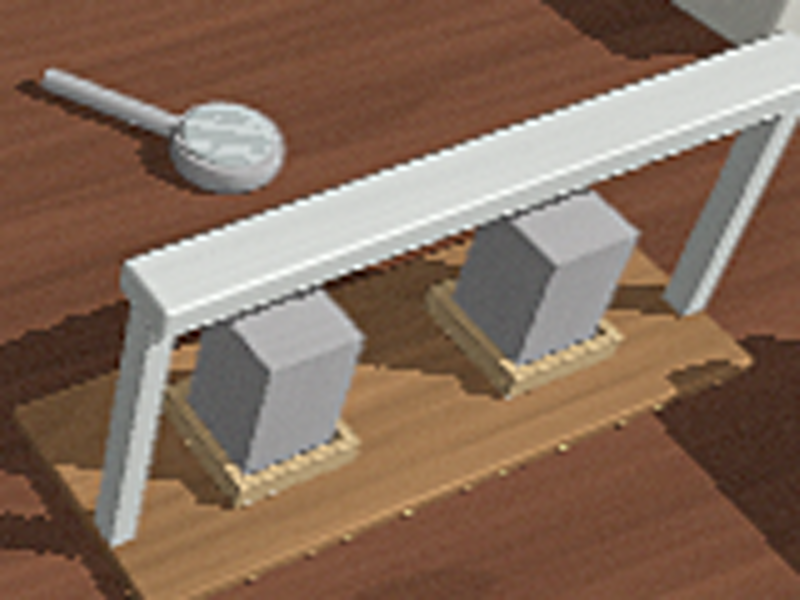

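View pics/top10.png

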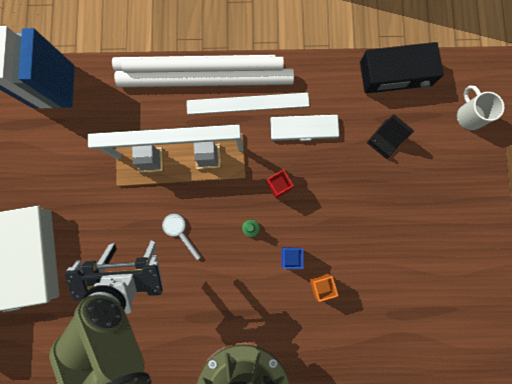

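View pics/scene10.png

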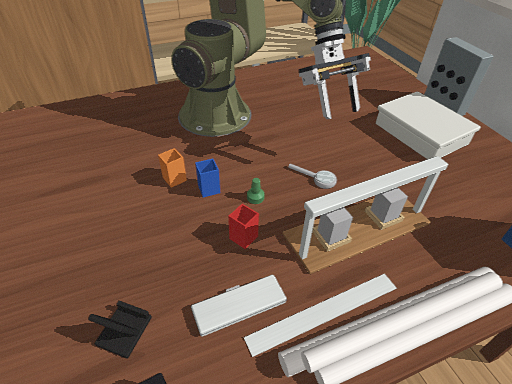

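Both tumblers stand mouth down in their pockets: the stowed one at scene (388,206), the twin at (335,224). Everything else is at its original pixel position. I'll do a last height and level check, then let the arm come to rest and sign off.

```bash
python3 -m handwheel '[[[0,0,0,0,0,0,0.7],[0,0,0,0,0,0,0.7],[0,0,0,0,0,0,0.7]]]' 10 >/dev/null
python3 - <<'E'
from h import *
D=np.load('pics/scene10.npy');W=cloud('scene',D)
for nm,poly in(('stowed',[(530,235),(595,205),(625,232),(555,260)]),('twin',[(240,335),(310,300),(350,335),(270,362)])):
    M=np.zeros(D.shape,np.uint8);cv2.fillPoly(M,[np.array([(280+x/5,150+y/5) for x,y in poly]).round().astype(np.int32)],1);P=W[(M>0)&(D>0)];c=P.mean(0);v=np.linalg.svd(P-c)[2][2];print(nm,np.median(P,0).round(1),(v*np.sign(v[2])).round(3))
a=cv2.imread('pics/scene0.png').astype(int);b=cv2.imread('pics/scene10.png').astype(int)
d=abs(a-b).max(2)
for nm,(u,v) in dict(loupe=(325,180),stopper=(256,190),stand=(122,330),case=(240,303),red=(243,226),blue=(208,178),orange=(172,167),twin=(335,224)).items(): print(nm,np.median(d[v-12:v+12,u-12:u+12]),end=' ')
st();order.sign_off()
E
```

```text
stowed [637.8 251.8  97.5] [ 0.003 -0.005  1.   ]
twin [642.5  93.2  97.3] [-0.027  0.011  1.   ]
loupe 2.0 stopper 4.0 stand 6.0 case 1.0 red 5.0 blue 4.0 orange 3.0 twin 2.0 t 18.82 grasp [383.  237.6 195.2] approach [ 0.53   0.027 -0.847] jaw [-0.05   0.999  0.   ] q [ 0.64 -0.11  2.14 -0.48  0.69 -0.67] F [-0.4  0.5 -0.5] gap 80.1
the job is handed in; nothing more can be done
```

The steel tumbler is stowed mouth down in the empty pocket beside its twin, and the job was handed in at 18.8 s.

I laid it on its side on open table, regrasped it, and brought it in under the lamp bar with the gripper leaning back. It was set on the tray floor at about 8 N before I let go.

**Last checks:**
- **Seating:** its top face is level and at z = 97.5 mm, against 97.3 mm for the twin and 98 mm expected. Before it went in, it was centred over the pocket to within 0.7 mm.
- **Other things:** the twin, loupe, stopper, phone stand, pencil case and coloured tumblers show no change from the first picture.
- **Lamp bar and tray:** the wrist force showed no contact until the tumbler met the tray floor.
- **Robot:** the gripper is clear and touching nothing.

**What went wrong or disagreed:**
- **Slide on the table:** my first lift had a sign error and slid the gripped tumbler about 113 mm along the table, at no more than about 6 N. It hit nothing, and I checked pictures before going on.
- **Lay-down angle:** I had planned to lay it with the tool leaning 45°, but the wrist came too close to a joint limit. I lowered it at 30° with a light grip so it turned flat in the fingers.
- **Cameras:** they disagreed by 2 to 4 mm in x, so I did the final alignment by comparing tumbler and pocket within the scene camera.

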